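# Make up the two chromatograph service kits

### The job

Make up the two service kits. The blue tray gets the full solvent bottle on its black pad and the orange vial rack on its white pad; the yellow tray gets the red-lidded septa jar on its black pad and the silver gas filter with the green band on its white pad. The three amber bottles look alike but only one is full, so lift them to find it, keep them upright all the time, and leave the two empty ones standing on the bench outside the trays; everything in the trays must stand upright, flat on the floor of its pocket.

Things in the scene. Friction and masses are not known exactly. Their poses are not given: they have to be found in the camera images.
- tray_blue: Blue kit tray, fixed to the bench, 86 mm (its x) by 184 mm (its y). Floor 5 mm above the bench, walls 4 mm thick with their tops 15 mm above the bench. A cross wall divides it into two pockets, each 78 mm (x) by 86 mm (y) inside: the one centred at y = +45 mm has a black pad on its floor, the one at y = -45 mm a white pad (pads flush with the floor). Receives the full bottle (black pad) and the vial rack (white pad). Origin: centre of the underside, z up.
- tray_yellow: Yellow kit tray, fixed to the bench, 86 mm (its x) by 184 mm (its y). Floor 5 mm above the bench, walls 4 mm thick with their tops 15 mm above the bench. A cross wall divides it into two pockets, each 78 mm (x) by 86 mm (y) inside: the one centred at y = +45 mm has a black pad on its floor, the one at y = -45 mm a white pad (pads flush with the floor). Receives the septa jar (black pad) and the gas filter (white pad). Origin: centre of the underside, z up.
- bottle_a: One of three outwardly identical closed amber glass solvent bottles with white label and white screw cap, standing on the bench: body diameter 54 mm from the bottom up to 68 mm, shoulder, then cap diameter 32 mm from 78 to 98 mm (total height 98 mm). One of the three is full (about 340 g, +-8 %), the other two are empty (about 130 g, +-8 %); only lifting tells which. Origin: centre of the underside, z up the axis.
- bottle_b: One of three outwardly identical closed amber glass solvent bottles with white label and white screw cap, standing on the bench: body diameter 54 mm from the bottom up to 68 mm, shoulder, then cap diameter 32 mm from 78 to 98 mm (total height 98 mm). One of the three is full (about 340 g, +-8 %), the other two are empty (about 130 g, +-8 %); only lifting tells which. Origin: centre of the underside, z up the axis.
- bottle_c: One of three outwardly identical closed amber glass solvent bottles with white label and white screw cap, standing on the bench: body diameter 54 mm from the bottom up to 68 mm, shoulder, then cap diameter 32 mm from 78 to 98 mm (total height 98 mm). One of the three is full (about 340 g, +-8 %), the other two are empty (about 130 g, +-8 %); only lifting tells which. Origin: centre of the underside, z up the axis.
- septa_jar: White plastic jar with a red lid, standing upright: diameter 48 mm up to 36 mm, lid diameter 50 mm from 36 to 52 mm (total height 52 mm), about 80 g. Origin: centre of the underside, z up. (A similar jar with a grey lid is not part of the job.)
- gas_filter: Gas purifier cartridge standing upright: silver-grey metal cylinder, diameter 38 mm, 83 mm high, with a green band from 52 to 74 mm and a brass nipple, diameter 14 mm, on top (total height 95 mm), about 180 g. Origin: centre of the underside, z up.
- vial_rack: Orange plastic block 60 mm (its x) by 44 mm (its y) by 44 mm high, with six small blue vial caps in two rows standing 6 mm out of the top (50 mm in all), about 120 g. It may stand at any yaw in its pocket. Origin: centre of the underside, z up.

How it is judged:
By the outcome, as a careful person would: the job done as asked, in the order asked, and still so for the second after the job is handed in, with the robot touching nothing.
It also fails if it takes over 144 s, if anything falls off the work surface, if the arm or the gripper's body presses on something with over 40 N, if the wrist force passes 120 N, or if a joint passes its speed limit or range.

### The arm

A 6-joint arm with a two-finger parallel gripper is mounted at the origin on the work surface. World frame = base frame: x ahead of the robot, y to its left, z up, the work surface at z = 0. Lengths are in mm, angles in rad, forces in N, time in s.
With the tool pointing down it reaches from about 350 to 850 mm from the base axis. Payload 8.1 kg.
Tool frame: the origin (TCP) lies on the centre line of the jaws, within the pads' length; the fingertips stand 25 mm ahead of it and the grasp point (between the pads) lies 6 mm ahead of it; z points along the fingers, y is the line along which they close (so a half turn about z gives the same grasp; the last joint's range is limited). The gripper opens to 93 mm and grips with 3 to 60 N. Pads are 15 mm wide; open, the fingers measure 128 mm over their backs; the gripper's body (75 mm by 188 mm) begins 65 mm behind the grasp point.
Start: joints at [1.219, 0.13, 1.488, -0, 1.523, -0.085], TCP at [158.165, 578.782, 243.635] pointing down, gripper open.
Joint ranges: [-2.96, 2.96], [-0.89, 2.26], [0.02, 2.5], [-1.34, 4.48], [0, 2.73], [-2.66, 2.66]. Speed limits (rad/s): [2.39, 2.39, 2.79, 3.14, 3.14, 3.14].

### API

Orientations are given as a 3x3 rotation matrix whose columns are the frame's x, y, z axes.
In Python, from rig import r gives the robot as it stands. The module is installed in compiled form; this text tells all that it offers.
- The arm moves only by the tool jog_arm, never from a script. Its argument "deltas" is a list of rows, each an object of numbers: "tx", "ty", "tz": the shift along the tool's x, y, z in cm; "wx", "wy", "wz": the turn, a rotation vector about the tool's x, y, z in rad; "gripper": the finger opening in cm, from 0 to 9.3. In form: [{"tx": .., "ty": .., "tz": .., "wx": .., "wy": .., "wz": .., "gripper": ..}, ...]. A call has 1 to 8 rows; each row is the pose to reach, as a shift and turn from the pose commanded when the call began, along the tool's axes at that moment; what a row does not reach only later rows make up. A row lasts 1/12 s, in which the tool goes at most 41.7 mm and 7.16 degrees, less where a joint would pass 70% of its speed; a pose out of reach is approached as far as the arm can. A call with a gripper value outside its range is refused whole. The fingers move at their own pace and stop on an object; "newtons" is the grip in N (left out, the last holds). Time passes only in rows, so rows that repeat a pose let the fingers close. It gives the time, the measured TCP pose, the force, the opening and the grip force at its end, in the units of the state.
- r.observe(): the state, without advancing time (a new reading comes with each control period).
- r.grab_frame(name): name is "side" or "top"; returns a dict with "pixels" (420x560x3 uint8, red, green, blue), "z_map" (420x560 float32, mm along the optical axis (not along the pixel's ray), 0 where there is no reading), "intrinsics" (3x3 intrinsics, pixels), "D" ([k1, k2, p1, p2, k3] as OpenCV has them; the pictures are not rectified), "world_to_cam" (4x4, takes a point from world to camera coordinates). Camera axes: x right, y up, looking along -z (the intrinsics and any distortion apply to the point x, -y, -z); pixel columns grow to the right and rows downward; lengths in mm; the calibration is good to about 2 mm. A picture is of the moment at which its call begins.
- r.sign_off(): hands the job in; it is judged then, once.
The state is a dict: "t": time; "q": joint angles; "joint_vel": joint speeds; "effort": joint torques, N m; "tool_pos": TCP position; "eef_rot": TCP orientation; "ft_force": force on the tool from outside, world axes, zero at the start; "ft_torque": the same for the moment, N m; "finger_gap": finger opening in mm; "grip_force": force on a finger pad.
Only numpy, scipy, OpenCV 4.12 (cv2) and the standard library are available. Lean on these libraries where they do the work, as an engineer would, in place of code of your own. Each camera call takes 0.05 s, during which the arm holds its last target. There are 200 camera calls.

## Working session

There is one attempt and no reset: what is moved stays moved. The work goes in short steps, Python scripts to look and compute and a tool call to move; the robot and the scene stay as the last step left them, time stands still between calls to the robot, and variables do not carry over. Pictures are saved under pics/ and viewed, at most 14 in all, crops included, and the job is handed in when it is done.

Besides the shell and the picture viewer there is one more tool, called after "Emit:" in YAML: its name, and indented under it one key for each argument. jog_arm: Moves the arm, as the interface text tells. Its arguments: {"type":"object","properties":{"deltas":{"type":"array","items":{"type":"object","properties":{"tx":{"type":"number"},"ty":{"type":"number"},"tz":{"type":"number"},"wx":{"type":"number"},"wy":{"type":"number"},"wz":{"type":"number"},"gripper":{"type":"number"}}}},"newtons":{"type":"number"}},"required":["deltas"]}

```bash
mkdir -p pics; cat > h.py <<'E'
import numpy as np, cv2
from rig import r
def grab(n):
    f=r.grab_frame(n); return f
def save(f,p): cv2.imwrite(p,cv2.cvtColor(f["pixels"],cv2.COLOR_RGB2BGR))
def ray(f,uv,z):
    K=np.array(f["intrinsics"],float);D=np.array(f["D"],float);T=np.array(f["world_to_cam"],float)
    p=cv2.undistortPoints(np.array(uv,float).reshape(-1,1,2),K,D).reshape(-1,2)
    d=np.c_[p[:,0],-p[:,1],-np.ones(len(p))]@T[:3,:3]
    c=-T[:3,:3].T@T[:3,3]
    s=(np.broadcast_to(z,len(p))-c[2])/d[:,2]
    return c+d*s[:,None]
def cloud(f):
    v,u=np.mgrid[0:420,0:560]
    K=np.array(f["intrinsics"],float);D=np.array(f["D"],float);T=np.array(f["world_to_cam"],float)
    p=cv2.undistortPoints(np.stack([u,v],-1).reshape(-1,1,2).astype(float),K,D).reshape(420,560,2)
    z=f["z_map"][...,None]
    P=np.concatenate([p[...,:1]*z,-p[...,1:]*z,-z],-1)
    return (P-T[:3,3])@T[:3,:3]
E
python3 - <<'E'
from h import *
for n in("top","side"):
    f=grab(n);save(f,f"pics/{n}0.png");T=np.array(f["world_to_cam"]);print(n,-T[:3,:3].T@T[:3,3],(f["z_map"]>0).mean())
    np.savez(f"{n}0.npz",**{k:np.array(v) for k,v in f.items()})
s=r.observe();print(s)
E
```

```text
top [380.49060578  10.42592261 943.46404164] 0.9957440476190477
side [418.56570964 619.38397779 675.9724327 ] 0.9960331632653061
{'t': 0.1, 'q': array([ 1.21860207e+00,  1.31101538e-01,  1.48918382e+00, -2.31320112e-06,
        1.52297662e+00, -8.54062638e-02]), 'joint_vel': array([ 0.00019531, -0.0008591 , -0.00297074,  0.00046957,  0.00053525,
        0.00023809]), 'effort': array([ 1.71097214e-03, -5.61339355e+01, -4.93096304e+01,  7.70655507e-02,
        2.91673554e-02, -9.15745636e-05]), 'tool_pos': array([158.00012602, 578.33370367, 242.67542511]), 'eef_rot': array([[-9.64622657e-01,  2.63633840e-01, -5.73676948e-04],
       [ 2.63634426e-01,  9.64621393e-01, -1.56765106e-03],
       [ 1.40095189e-04, -1.66343272e-03, -9.99998607e-01]]), 'ft_force': array([-0.0606605 , -0.42224679,  0.01989702]), 'ft_torque': array([-0.00706243, -0.02347751, -0.00485534]), 'grip_force': 0.0, 'finger_gap': 93.19011987960455}
```

View pics/top0.png

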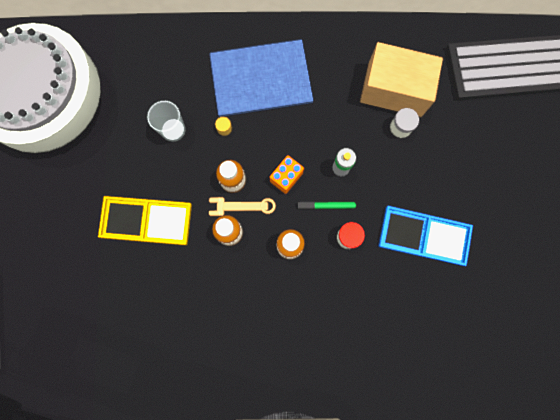

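View pics/side0.png

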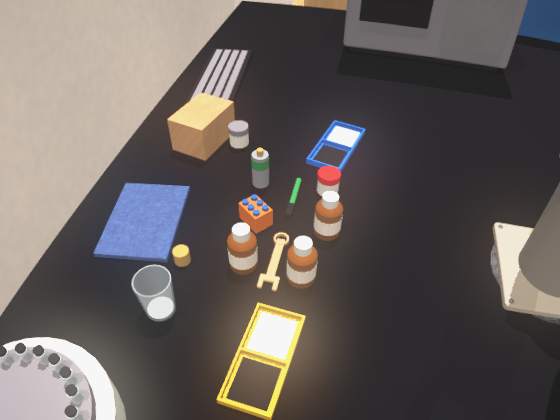

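The top view has the yellow tray at (145,221) and the blue tray at (427,236). The bottles are at (231,175), (228,230) and (291,243), and the rack is at (287,174). The filter is at (345,160) and the red jar at (351,236). The side view agrees, with the three bottles close around the wrench.

```bash
python3 - <<'E'
from h import *
f=dict(np.load("top0.npz")); C=cloud(f); im=f["pixels"]; hsv=cv2.cvtColor(im,cv2.COLOR_RGB2HSV)
H,S,V=[hsv[...,i].astype(int) for i in range(3)]
def comp(m,zr,win,h):
    u0,v0,u1,v1=win; M=np.zeros(m.shape,bool); M[v0:v1,u0:u1]=1
    M&=m&(C[...,2]>zr[0])&(C[...,2]<zr[1])
    vs,us=np.nonzero(M); P=ray(f,np.c_[us,vs],h)
    (c,wh,a)=cv2.minAreaRect(P[:,:2].astype(np.float32))
    return len(us),np.round(P.mean(0)[:2],1),np.round(c,1),np.round(wh,1),round(a,1),np.round(np.median(C[M][:,2]),1)
any_=S>=0
for n,w in dict(b1=(210,150,250,200),b2=(208,205,248,250),b3=(270,222,310,265)).items(): print(n,comp((S<70)&(V>120),(85,110),w,98))
print("jar",comp(((H<10)|(H>170))&(S>120),(42,62),(330,215,375,260),52))
print("rackTop",comp((H<25)&(S>120),(38,60),(262,148,312,200),44))
print("rackcaps",comp((H>95)&(H<130)&(S>80),(38,60),(262,148,312,200),50))
print("filter nip",comp((H<35)&(S>60),(80,110),(325,140,365,185),95))
print("filter",comp(any_,(74,92),(325,140,365,185),83))
for n,w,hh in(("yellow",(90,190,200,255),(18,38)),("blue",(372,198,482,275),(90,120))):
    m=(H>hh[0])&(H<hh[1])&(S>120)&(V>100)
    print(n,comp(m,(-5,30),w,15))
    for q,mm in(("white",(S<60)&(V>150)),("black",(V<60))):
        if q=="white":print(q,comp(mm,(-5,30),w,5))
for (u,v) in[(124,219),(405,231),(320,205),(240,206)]: print(u,v,ray(f,[(u,v)],5)[0].round(),C[v,u].round())
for n,w in dict(gjar=(385,100,425,145),ycap=(210,110,238,140),wrench=(205,192,280,220),pen=(295,198,360,212)).items():
    u0,v0,u1,v1=w; Q=C[v0:v1,u0:u1].reshape(-1,3); Q=Q[Q[:,2]>7]; print(n,np.percentile(Q,[3,97],axis=0).round().tolist())
E
```

```text
b1 (229, array([594.6, 109. ]), array([594.5, 109. ]), array([33. , 30.2]), 26.5, np.float64(97.8))
b2 (227, array([483. , 115.4]), array([483.3, 115.2]), array([32.4, 30.3]), 0.5, np.float64(98.2))
b3 (224, array([454.4,  -9.9]), array([454.9,  -9.2]), array([30.1, 30.2]), 89.5, np.float64(98.2))
jar (497, array([ 471.1, -132.3]), array([ 470.9, -132.1]), array([48.1, 50.1]), 88.4, np.float64(52.1))
rackTop (351, array([600.7,  -4.1]), array([601.5,  -4.5]), array([44.3, 60.8]), 50.7, np.float64(44.1))
rackcaps (152, array([600.8,  -4.7]), array([600.5,  -4.5]), array([32.5, 49.1]), 49.8, np.float64(50.1))
filter nip (49, array([ 620.4, -121.6]), array([ 621.2, -121.6]), array([13.7, 14.4]), 88.1, np.float64(94.4))
filter (243, array([ 619.5, -121.5]), array([ 620.1, -121.9]), array([35.1, 37.7]), 44.6, np.float64(82.7))
yellow (1693, array([510.2, 297.6]), array([508.7, 292.3]), array([189.9,  90.2]), 84.9, np.float64(7.1))
white (1121, array([505. , 248.7]), array([505.2, 248.9]), array([75.2, 67.4]), 85.1, np.float64(5.7))
blue (1694, array([ 473.3, -292.1]), array([ 471.3, -295.2]), array([189.4,  91. ]), 76.4, np.float64(7.0))
white (1133, array([ 460.7, -340.2]), array([ 461. , -340.3]), array([76.3, 68. ]), 76.8, np.float64(5.6))
124 219 [512. 339.   5.] [512. 340.   3.]
405 231 [ 482. -254.    5.] [380.  10. 943.]
320 205 [539. -76.   5.] [537. -75.  13.]
240 206 [538.  93.   5.] [538.  93.   6.]
gjar [[689.0, -295.0, 12.0], [756.0, -226.0, 69.0]]
ycap [[695.0, 104.0, 8.0], [749.0, 143.0, 32.0]]
wrench [[498.0, 22.0, 7.0], [555.0, 154.0, 99.0]]
pen [[533.0, -145.0, 8.0], [544.0, -31.0, 15.0]]
```

Emit:
jog_arm:
  deltas:
    - {"wz": -0.1}
    - {"wz": -0.2}
    - {"wz": -0.267}
    - {"wz": -0.267}

```text
validation failed for argument at $.de...
```

Emit:
jog_arm:
  deltas:
    - {"tx": -2,"ty": -2.9}
    - {"tx": -4,"ty": -5.8}
    - {"tx": -6,"ty": -8.7}
    - {"tx": -8,"ty": -11.6}
    - {"tx": -10,"ty": -14.5}
    - {"tx": -12,"ty": -17.4}
    - {"tx": -14,"ty": -20.3}
    - {"tx": -16,"ty": -23.2}

```text
validation failed for argument at $.de...
```

Emit:
jog_arm:
  deltas:
    - {"tx": -2,"ty": -2.9}
    - {"tx": -4,"ty": -5.8}
    - {"tx": -6,"ty": -8.7}
    - {"tx": -8,"ty": -11.6}
    - {"tx": -10,"ty": -14.5}
    - {"tx": -12,"ty": -17.4}
    - {"tx": -14,"ty": -20.3}
    - {"tx": -16,"ty": -23.2}

```text
validation failed for argument at $.de...
```

Emit:
jog_arm:
  deltas:
    - {"tx": 0,"ty": 0,"tz": 0,"wx": 0,"wy": 0,"wz": -0.1,"gripper": 9.3}
    - {"tx": 0,"ty": 0,"tz": 0,"wx": 0,"wy": 0,"wz": -0.2,"gripper": 9.3}
    - {"tx": 0,"ty": 0,"tz": 0,"wx": 0,"wy": 0,"wz": -0.267,"gripper": 9.3}
    - {"tx": 0,"ty": 0,"tz": 0,"wx": 0,"wy": 0,"wz": -0.267,"gripper": 9.3}

```text
t: 0.43
tool_pos: [158.1, 578.5, 243.0]
eef_rot: [[-1.0, -0.003, -0.0], [-0.003, 1.0, -0.001], [0.0, -0.001, -1.0]]
ft_force: [0.1, 0.2, 0.3]
finger_gap: 93.0
grip_force: 0.0
```

Emit:
jog_arm:
  deltas:
    - {"tx": -2,"ty": -2.9,"tz": 0,"wx": 0,"wy": 0,"wz": 0,"gripper": 9.3}
    - {"tx": -32.5,"ty": -46.3,"tz": 0,"wx": 0,"wy": 0,"wz": 0,"gripper": 9.3}
    - {"tx": -32.5,"ty": -46.3,"tz": 0,"wx": 0,"wy": 0,"wz": 0,"gripper": 9.3}
    - {"tx": -32.5,"ty": -46.3,"tz": 0,"wx": 0,"wy": 0,"wz": 0,"gripper": 9.3}
    - {"tx": -32.5,"ty": -46.3,"tz": 0,"wx": 0,"wy": 0,"wz": 0,"gripper": 9.3}
    - {"tx": -32.5,"ty": -46.3,"tz": 0,"wx": 0,"wy": 0,"wz": 0,"gripper": 9.3}
    - {"tx": -32.5,"ty": -46.3,"tz": 0,"wx": 0,"wy": 0,"wz": 0,"gripper": 9.3}
    - {"tx": -32.5,"ty": -46.3,"tz": 0,"wx": 0,"wy": 0,"wz": 0,"gripper": 9.3}

```text
t: 1.1
tool_pos: [346.4, 309.4, 243.5]
eef_rot: [[-1.0, 0.002, 0.0], [0.002, 1.0, 0.0], [-0.0, 0.0, -1.0]]
ft_force: [1.3, 0.5, -0.7]
finger_gap: 92.9
grip_force: 0.0
```

Emit:
jog_arm:
  deltas:
    - {"tx": -13.7,"ty": -19.5,"tz": 0,"wx": 0,"wy": 0,"wz": 0,"gripper": 9.3}
    - {"tx": -13.7,"ty": -19.5,"tz": 0,"wx": 0,"wy": 0,"wz": 0,"gripper": 9.3}
    - {"tx": -13.7,"ty": -19.5,"tz": 0,"wx": 0,"wy": 0,"wz": 0,"gripper": 9.3}
    - {"tx": -13.7,"ty": -19.5,"tz": 0,"wx": 0,"wy": 0,"wz": 0,"gripper": 9.3}
    - {"tx": -13.7,"ty": -19.5,"tz": 0,"wx": 0,"wy": 0,"wz": 0,"gripper": 9.3}
    - {"tx": -13.7,"ty": -19.5,"tz": 0,"wx": 0,"wy": 0,"wz": 0,"gripper": 9.3}
    - {"tx": -13.7,"ty": -19.5,"tz": 0,"wx": 0,"wy": 0,"wz": 0,"gripper": 9.3}
    - {"tx": -13.7,"ty": -19.5,"tz": 0,"wx": 0,"wy": 0,"wz": 0,"gripper": 9.3}

```text
t: 1.77
tool_pos: [483.3, 114.8, 243.2]
eef_rot: [[-1.0, 0.005, -0.001], [0.005, 1.0, -0.0], [0.001, -0.0, -1.0]]
ft_force: [-0.6, 0.0, 0.7]
finger_gap: 92.8
grip_force: 0.0
```

Emit:
jog_arm:
  deltas:
    - {"tx": 0,"ty": 0,"tz": 4,"wx": 0,"wy": 0,"wz": 0,"gripper": 9.3}
    - {"tx": 0,"ty": 0,"tz": 8,"wx": 0,"wy": 0,"wz": 0,"gripper": 9.3}
    - {"tx": 0,"ty": 0,"tz": 12,"wx": 0,"wy": 0,"wz": 0,"gripper": 9.3}
    - {"tx": 0,"ty": 0,"tz": 15,"wx": 0,"wy": 0,"wz": 0,"gripper": 9.3}
    - {"tx": 0,"ty": 0,"tz": 17,"wx": 0,"wy": 0,"wz": 0,"gripper": 9.3}
    - {"tx": 0,"ty": 0,"tz": 18.7,"wx": 0,"wy": 0,"wz": 0,"gripper": 9.3}
    - {"tx": 0,"ty": 0,"tz": 18.7,"wx": 0,"wy": 0,"wz": 0,"gripper": 5.0}
    - {"tx": 0,"ty": 0,"tz": 18.7,"wx": 0,"wy": 0,"wz": 0,"gripper": 5.0}
  newtons: 25

```text
t: 2.43
tool_pos: [481.5, 117.1, 56.0]
eef_rot: [[-1.0, -0.001, -0.003], [-0.001, 1.0, -0.0], [0.003, -0.0, -1.0]]
ft_force: [0.6, 0.2, 0.2]
finger_gap: 84.0
grip_force: 0.0
```

Emit:
jog_arm:
  deltas:
    - {"tx": 0,"ty": 0,"tz": 0,"wx": 0,"wy": 0,"wz": 0,"gripper": 5.0}
    - {"tx": 0,"ty": 0,"tz": 0,"wx": 0,"wy": 0,"wz": 0,"gripper": 5.0}
    - {"tx": 0,"ty": 0,"tz": 0,"wx": 0,"wy": 0,"wz": 0,"gripper": 5.0}
    - {"tx": 0,"ty": 0,"tz": 0,"wx": 0,"wy": 0,"wz": 0,"gripper": 5.0}
    - {"tx": 0,"ty": 0,"tz": 0,"wx": 0,"wy": 0,"wz": 0,"gripper": 5.0}
    - {"tx": 0,"ty": 0,"tz": 0,"wx": 0,"wy": 0,"wz": 0,"gripper": 5.0}

```text
t: 2.93
tool_pos: [483.7, 116.3, 57.6]
eef_rot: [[-1.0, -0.0, 0.002], [-0.0, 1.0, 0.0], [-0.002, 0.0, -1.0]]
ft_force: [-2.0, 0.4, 6.5]
finger_gap: 53.6
grip_force: 25.0
```

Emit:
jog_arm:
  deltas:
    - {"tx": 0,"ty": 0,"tz": -0.5,"wx": 0,"wy": 0,"wz": 0,"gripper": 5.0}
    - {"tx": 0,"ty": 0,"tz": -1.2,"wx": 0,"wy": 0,"wz": 0,"gripper": 5.0}
    - {"tx": 0,"ty": 0,"tz": -2,"wx": 0,"wy": 0,"wz": 0,"gripper": 5.0}
    - {"tx": 0,"ty": 0,"tz": -2,"wx": 0,"wy": 0,"wz": 0,"gripper": 5.0}
    - {"tx": 0,"ty": 0,"tz": -2,"wx": 0,"wy": 0,"wz": 0,"gripper": 5.0}
    - {"tx": 0,"ty": 0,"tz": -2,"wx": 0,"wy": 0,"wz": 0,"gripper": 5.0}
    - {"tx": 0,"ty": 0,"tz": -2,"wx": 0,"wy": 0,"wz": 0,"gripper": 5.0}
    - {"tx": 0,"ty": 0,"tz": -2,"wx": 0,"wy": 0,"wz": 0,"gripper": 5.0}

```text
t: 3.6
tool_pos: [482.6, 116.1, 76.2]
eef_rot: [[-1.0, -0.0, -0.001], [-0.0, 1.0, -0.0], [0.001, -0.0, -1.0]]
ft_force: [-0.2, 0.0, -1.4]
finger_gap: 53.4
grip_force: 25.0
```

Emit:
jog_arm:
  deltas:
    - {"tx": 0,"ty": 0,"tz": 0,"wx": 0,"wy": 0,"wz": 0,"gripper": 5.0}
    - {"tx": 0,"ty": 0,"tz": 0,"wx": 0,"wy": 0,"wz": 0,"gripper": 5.0}
    - {"tx": 0,"ty": 0,"tz": 0,"wx": 0,"wy": 0,"wz": 0,"gripper": 5.0}
    - {"tx": 0,"ty": 0,"tz": 0,"wx": 0,"wy": 0,"wz": 0,"gripper": 5.0}

```text
t: 3.93
tool_pos: [482.9, 116.2, 76.6]
eef_rot: [[-1.0, -0.0, -0.0], [-0.0, 1.0, 0.0], [0.0, 0.0, -1.0]]
ft_force: [0.0, 1.2, -0.5]
finger_gap: 53.7
grip_force: 25.0
```

Emit:
jog_arm:
  deltas:
    - {"tx": 0,"ty": 0,"tz": 0.7,"wx": 0,"wy": 0,"wz": 0,"gripper": 5.0}
    - {"tx": 0,"ty": 0,"tz": 1.4,"wx": 0,"wy": 0,"wz": 0,"gripper": 5.0}
    - {"tx": 0,"ty": 0,"tz": 1.8,"wx": 0,"wy": 0,"wz": 0,"gripper": 5.0}
    - {"tx": 0,"ty": 0,"tz": 2,"wx": 0,"wy": 0,"wz": 0,"gripper": 5.0}
    - {"tx": 0,"ty": 0,"tz": 2,"wx": 0,"wy": 0,"wz": 0,"gripper": 5.0}
    - {"tx": 0,"ty": 0,"tz": 2,"wx": 0,"wy": 0,"wz": 0,"gripper": 9.3}
    - {"tx": 0,"ty": 0,"tz": 2,"wx": 0,"wy": 0,"wz": 0,"gripper": 9.3}
    - {"tx": 0,"ty": 0,"tz": 2,"wx": 0,"wy": 0,"wz": 0,"gripper": 9.3}

```text
t: 4.6
tool_pos: [482.8, 116.2, 56.2]
eef_rot: [[-1.0, -0.0, -0.0], [-0.0, 1.0, -0.0], [0.0, -0.0, -1.0]]
ft_force: [-0.8, -0.6, -0.2]
finger_gap: 69.1
grip_force: 0.0
```

Emit:
jog_arm:
  deltas:
    - {"tx": 0,"ty": 0,"tz": 0,"wx": 0,"wy": 0,"wz": 0,"gripper": 9.3}
    - {"tx": 0,"ty": 0,"tz": -2,"wx": 0,"wy": 0,"wz": 0,"gripper": 9.3}
    - {"tx": 0,"ty": 0,"tz": -5,"wx": 0,"wy": 0,"wz": 0,"gripper": 9.3}
    - {"tx": 0,"ty": 0,"tz": -9,"wx": 0,"wy": 0,"wz": 0,"gripper": 9.3}
    - {"tx": 0,"ty": 0,"tz": -10,"wx": 0,"wy": 0,"wz": 0,"gripper": 9.3}
    - {"tx": 0,"ty": 0,"tz": -10,"wx": 0,"wy": 0,"wz": 0,"gripper": 9.3}

```text
t: 5.1
tool_pos: [485.8, 116.6, 161.0]
eef_rot: [[-1.0, -0.0, 0.008], [-0.0, 1.0, 0.001], [-0.008, 0.001, -1.0]]
ft_force: [0.8, 0.0, 0.8]
finger_gap: 93.0
grip_force: 0.0
```

Emit:
jog_arm:
  deltas:
    - {"tx": -4,"ty": -0.3,"tz": 0,"wx": 0,"wy": 0,"wz": 0,"gripper": 9.3}
    - {"tx": -8,"ty": -0.5,"tz": 0,"wx": 0,"wy": 0,"wz": 0,"gripper": 9.3}
    - {"tx": -11.1,"ty": -0.7,"tz": 0,"wx": 0,"wy": 0,"wz": 0,"gripper": 9.3}
    - {"tx": -11.1,"ty": -0.7,"tz": 0,"wx": 0,"wy": 0,"wz": 0,"gripper": 9.3}
    - {"tx": -11.1,"ty": -0.7,"tz": 3,"wx": 0,"wy": 0,"wz": 0,"gripper": 9.3}
    - {"tx": -11.1,"ty": -0.7,"tz": 6,"wx": 0,"wy": 0,"wz": 0,"gripper": 9.3}
    - {"tx": -11.1,"ty": -0.7,"tz": 8.5,"wx": 0,"wy": 0,"wz": 0,"gripper": 9.3}
    - {"tx": -11.1,"ty": -0.7,"tz": 10,"wx": 0,"wy": 0,"wz": 0,"gripper": 9.3}

```text
t: 5.77
tool_pos: [590.5, 108.9, 51.1]
eef_rot: [[-1.0, -0.0, -0.007], [-0.0, 1.0, -0.001], [0.007, -0.001, -1.0]]
ft_force: [-1.2, -0.6, -0.8]
finger_gap: 93.2
grip_force: 0.0
```

Emit:
jog_arm:
  deltas:
    - {"tx": 0,"ty": 0,"tz": 0,"wx": 0,"wy": 0,"wz": 0,"gripper": 9.3}
    - {"tx": 0,"ty": 0,"tz": 0,"wx": 0,"wy": 0,"wz": 0,"gripper": 5.0}
    - {"tx": 0,"ty": 0,"tz": 0,"wx": 0,"wy": 0,"wz": 0,"gripper": 5.0}
    - {"tx": 0,"ty": 0,"tz": 0,"wx": 0,"wy": 0,"wz": 0,"gripper": 5.0}
    - {"tx": 0,"ty": 0,"tz": 0,"wx": 0,"wy": 0,"wz": 0,"gripper": 5.0}
    - {"tx": 0,"ty": 0,"tz": 0,"wx": 0,"wy": 0,"wz": 0,"gripper": 5.0}
    - {"tx": 0,"ty": 0,"tz": 0,"wx": 0,"wy": 0,"wz": 0,"gripper": 5.0}

```text
t: 6.35
tool_pos: [594.6, 109.3, 57.6]
eef_rot: [[-1.0, -0.0, 0.002], [-0.0, 1.0, 0.0], [-0.002, 0.0, -1.0]]
ft_force: [-0.1, -0.2, -0.2]
finger_gap: 57.6
grip_force: 0.0
```

Emit:
jog_arm:
  deltas:
    - {"tx": 0,"ty": 0,"tz": -0.5,"wx": 0,"wy": 0,"wz": 0,"gripper": 5.0}
    - {"tx": 0,"ty": 0,"tz": -1.2,"wx": 0,"wy": 0,"wz": 0,"gripper": 5.0}
    - {"tx": 0,"ty": 0,"tz": -2,"wx": 0,"wy": 0,"wz": 0,"gripper": 5.0}
    - {"tx": 0,"ty": 0,"tz": -2,"wx": 0,"wy": 0,"wz": 0,"gripper": 5.0}
    - {"tx": 0,"ty": 0,"tz": -2,"wx": 0,"wy": 0,"wz": 0,"gripper": 5.0}
    - {"tx": 0,"ty": 0,"tz": -2,"wx": 0,"wy": 0,"wz": 0,"gripper": 5.0}
    - {"tx": 0,"ty": 0,"tz": -2,"wx": 0,"wy": 0,"wz": 0,"gripper": 5.0}
    - {"tx": 0,"ty": 0,"tz": -2,"wx": 0,"wy": 0,"wz": 0,"gripper": 5.0}

```text
t: 7.02
tool_pos: [593.6, 109.2, 76.1]
eef_rot: [[-1.0, -0.0, -0.001], [-0.0, 1.0, -0.0], [0.001, -0.0, -1.0]]
ft_force: [0.9, 0.9, -3.4]
finger_gap: 53.4
grip_force: 25.0
```

Emit:
jog_arm:
  deltas:
    - {"tx": 0,"ty": 0,"tz": 0,"wx": 0,"wy": 0,"wz": 0,"gripper": 5.0}
    - {"tx": 0,"ty": 0,"tz": 0,"wx": 0,"wy": 0,"wz": 0,"gripper": 5.0}
    - {"tx": 0,"ty": 0,"tz": 0,"wx": 0,"wy": 0,"wz": 0,"gripper": 5.0}
    - {"tx": 0,"ty": 0,"tz": 0,"wx": 0,"wy": 0,"wz": 0,"gripper": 5.0}

```text
t: 7.35
tool_pos: [593.9, 109.2, 76.5]
eef_rot: [[-1.0, -0.0, -0.0], [-0.0, 1.0, -0.0], [0.0, -0.0, -1.0]]
ft_force: [0.3, -0.7, -3.6]
finger_gap: 53.9
grip_force: 25.0
```

Emit:
jog_arm:
  deltas:
    - {"tx": 0,"ty": 0,"tz": -1,"wx": 0,"wy": 0,"wz": 0,"gripper": 5.0}
    - {"tx": 0,"ty": 0,"tz": -3,"wx": 0,"wy": 0,"wz": 0,"gripper": 5.0}
    - {"tx": 0,"ty": 0,"tz": -5,"wx": 0,"wy": 0,"wz": 0,"gripper": 5.0}
    - {"tx": 0,"ty": 0,"tz": -7,"wx": 0,"wy": 0,"wz": 0,"gripper": 5.0}
    - {"tx": 0,"ty": 0,"tz": -9,"wx": 0,"wy": 0,"wz": 0,"gripper": 5.0}
    - {"tx": 0,"ty": 0,"tz": -10,"wx": 0,"wy": 0,"wz": 0,"gripper": 5.0}
    - {"tx": 0.3,"ty": -1,"tz": -10,"wx": 0,"wy": 0,"wz": 0,"gripper": 5.0}
    - {"tx": 0.9,"ty": -3,"tz": -10,"wx": 0,"wy": 0,"wz": 0,"gripper": 5.0}

```text
t: 8.02
tool_pos: [585.5, 80.2, 177.3]
eef_rot: [[-1.0, -0.003, 0.002], [-0.003, 1.0, 0.001], [-0.002, 0.001, -1.0]]
ft_force: [-0.4, -0.7, -4.0]
finger_gap: 53.7
grip_force: 25.0
```

Emit:
jog_arm:
  deltas:
    - {"tx": 0.8,"ty": -2.6,"tz": 0,"wx": 0,"wy": 0,"wz": 0,"gripper": 5.0}
    - {"tx": 1.7,"ty": -5.4,"tz": 0,"wx": 0,"wy": 0,"wz": 0,"gripper": 5.0}
    - {"tx": 2.6,"ty": -8.4,"tz": 0,"wx": 0,"wy": 0,"wz": 0,"gripper": 5.0}
    - {"tx": 3.5,"ty": -11.4,"tz": 0,"wx": 0,"wy": 0,"wz": 0,"gripper": 5.0}
    - {"tx": 4.4,"ty": -14.4,"tz": 0,"wx": 0,"wy": 0,"wz": 0,"gripper": 5.0}
    - {"tx": 5.3,"ty": -17.4,"tz": 0,"wx": 0,"wy": 0,"wz": 0,"gripper": 5.0}
    - {"tx": 6.2,"ty": -20.4,"tz": 0,"wx": 0,"wy": 0,"wz": 0,"gripper": 5.0}
    - {"tx": 7.1,"ty": -23.4,"tz": 0,"wx": 0,"wy": 0,"wz": 0,"gripper": 5.0}

```text
t: 8.68
tool_pos: [512.2, -156.4, 175.2]
eef_rot: [[-1.0, -0.0, -0.002], [-0.0, 1.0, 0.0], [0.002, 0.0, -1.0]]
ft_force: [-0.2, -0.8, -3.0]
finger_gap: 53.9
grip_force: 25.0
```

Emit:
jog_arm:
  deltas:
    - {"tx": 0.9,"ty": -2.8,"tz": 0,"wx": 0,"wy": 0,"wz": 0,"gripper": 5.0}
    - {"tx": 1.8,"ty": -5.6,"tz": 0,"wx": 0,"wy": 0,"wz": 0,"gripper": 5.0}
    - {"tx": 2.7,"ty": -8,"tz": 0,"wx": 0,"wy": 0,"wz": 0,"gripper": 5.0}
    - {"tx": 3.2,"ty": -9.8,"tz": 0,"wx": 0,"wy": 0,"wz": 0,"gripper": 5.0}
    - {"tx": 3.2,"ty": -9.8,"tz": 0,"wx": 0,"wy": 0,"wz": 0,"gripper": 5.0}
    - {"tx": 3.2,"ty": -9.8,"tz": 0,"wx": 0,"wy": 0,"wz": 0,"gripper": 5.0}
    - {"tx": 3.2,"ty": -9.8,"tz": 0,"wx": 0,"wy": 0,"wz": 0,"gripper": 5.0}

```text
t: 9.27
tool_pos: [481.3, -252.4, 175.6]
eef_rot: [[-1.0, 0.0, -0.001], [0.0, 1.0, 0.001], [0.001, 0.001, -1.0]]
ft_force: [0.4, 0.0, -3.0]
finger_gap: 53.5
grip_force: 25.0
```

```bash
python3 - <<'E'
from h import *
fs=grab("side");save(fs,"pics/side1.png");f=fs
C=cloud(f);s=r.observe();print(s["tool_pos"],s["ft_force"])
p=s["tool_pos"];im=f["pixels"];hsv=cv2.cvtColor(im,cv2.COLOR_RGB2HSV).astype(int)
m=(hsv[...,0]<22)&(hsv[...,1]>120)&(np.hypot(C[...,0]-p[0],C[...,1]-p[1])<45)&(C[...,2]>80)
print(m.sum(),np.percentile(C[m],[1,50,99],axis=0).round(1))
E
```

```text
[ 481.6716318  -252.04259834  175.83277467] [ 0.28203228  0.22344696 -2.79910303]
269 [[ 449.8 -281.9  121.9]
 [ 484.4 -233.6  179.7]
 [ 512.3 -223.9  263.3]]
```

View pics/side1.png

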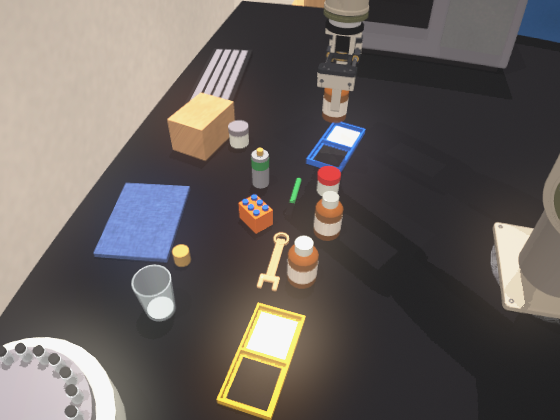

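The side view has the bottle held upright above the blue tray's black pocket at about (335,100), with nothing else moved.

Emit:
jog_arm:
  deltas:
    - {"tx": 0,"ty": 0,"tz": 1,"wx": 0,"wy": 0,"wz": 0,"gripper": 5.0}
    - {"tx": 0,"ty": 0,"tz": 3.5,"wx": 0,"wy": 0,"wz": 0,"gripper": 5.0}
    - {"tx": 0,"ty": 0,"tz": 6,"wx": 0,"wy": 0,"wz": 0,"gripper": 5.0}
    - {"tx": 0,"ty": 0,"tz": 8.5,"wx": 0,"wy": 0,"wz": 0,"gripper": 5.0}
    - {"tx": 0,"ty": 0,"tz": 10,"wx": 0,"wy": 0,"wz": 0,"gripper": 5.0}
    - {"tx": 0,"ty": 0,"tz": 10.8,"wx": 0,"wy": 0,"wz": 0,"gripper": 5.0}
    - {"tx": 0,"ty": 0,"tz": 10.8,"wx": 0,"wy": 0,"wz": 0,"gripper": 5.0}
    - {"tx": 0,"ty": 0,"tz": 10.8,"wx": 0,"wy": 0,"wz": 0,"gripper": 5.0}

```text
t: 9.98
tool_pos: [482.2, -252.2, 68.5]
eef_rot: [[-1.0, -0.001, -0.0], [-0.001, 1.0, 0.0], [0.0, 0.0, -1.0]]
ft_force: [-0.0, 0.5, -2.8]
finger_gap: 53.8
grip_force: 25.0
```

Emit:
jog_arm:
  deltas:
    - {"tx": 0,"ty": 0,"tz": 0.2,"wx": 0,"wy": 0,"wz": 0,"gripper": 5.0}
    - {"tx": 0,"ty": 0,"tz": 0.2,"wx": 0,"wy": 0,"wz": 0,"gripper": 5.0}
    - {"tx": 0,"ty": 0,"tz": 0.2,"wx": 0,"wy": 0,"wz": 0,"gripper": 5.0}

```text
t: 10.23
tool_pos: [482.8, -253.2, 67.8]
eef_rot: [[-1.0, -0.0, 0.002], [-0.0, 1.0, -0.001], [-0.002, -0.001, -1.0]]
ft_force: [-0.1, -0.1, -3.1]
finger_gap: 53.6
grip_force: 25.0
```

Emit:
jog_arm:
  deltas:
    - {"tx": 0,"ty": 0,"tz": 0.2,"wx": 0,"wy": 0,"wz": 0,"gripper": 5.0}
    - {"tx": 0,"ty": 0,"tz": 0.2,"wx": 0,"wy": 0,"wz": 0,"gripper": 5.0}
    - {"tx": 0,"ty": 0,"tz": 0.2,"wx": 0,"wy": 0,"wz": 0,"gripper": 5.0}

```text
t: 10.48
tool_pos: [482.1, -252.8, 64.8]
eef_rot: [[-1.0, -0.0, 0.0], [-0.0, 1.0, -0.0], [-0.0, -0.0, -1.0]]
ft_force: [-0.9, -0.6, -3.3]
finger_gap: 53.9
grip_force: 25.0
```

Emit:
jog_arm:
  deltas:
    - {"tx": 0,"ty": 0,"tz": 0.15,"wx": 0,"wy": 0,"wz": 0,"gripper": 5.0}
    - {"tx": 0,"ty": 0,"tz": 0.15,"wx": 0,"wy": 0,"wz": 0,"gripper": 5.0}
    - {"tx": 0,"ty": 0,"tz": 0.15,"wx": 0,"wy": 0,"wz": 0,"gripper": 5.0}

```text
t: 10.73
tool_pos: [482.3, -252.9, 63.5]
eef_rot: [[-1.0, -0.0, 0.001], [-0.0, 1.0, -0.0], [-0.001, -0.0, -1.0]]
ft_force: [-0.1, 1.5, 0.7]
finger_gap: 53.8
grip_force: 25.0
```

Emit:
jog_arm:
  deltas:
    - {"tx": 0,"ty": 0,"tz": 0.15,"wx": 0,"wy": 0,"wz": 0,"gripper": 5.0}
    - {"tx": 0,"ty": 0,"tz": 0.15,"wx": 0,"wy": 0,"wz": 0,"gripper": 5.0}
    - {"tx": 0,"ty": 0,"tz": 0.15,"wx": 0,"wy": 0,"wz": 0,"gripper": 5.0}

```text
t: 10.98
tool_pos: [482.7, -252.8, 63.2]
eef_rot: [[-1.0, -0.0, 0.001], [-0.0, 1.0, -0.0], [-0.001, -0.0, -1.0]]
ft_force: [-5.0, 5.1, 11.8]
finger_gap: 53.4
grip_force: 25.0
```

Emit:
jog_arm:
  deltas:
    - {"tx": 0,"ty": 0,"tz": -0.1,"wx": 0,"wy": 0,"wz": 0,"gripper": 9.3}
    - {"tx": 0,"ty": 0,"tz": -0.1,"wx": 0,"wy": 0,"wz": 0,"gripper": 9.3}
    - {"tx": 0,"ty": 0,"tz": -0.1,"wx": 0,"wy": 0,"wz": 0,"gripper": 9.3}
    - {"tx": 0,"ty": 0,"tz": -0.1,"wx": 0,"wy": 0,"wz": 0,"gripper": 9.3}
    - {"tx": 0,"ty": 0,"tz": -2,"wx": 0,"wy": 0,"wz": 0,"gripper": 9.3}
    - {"tx": 0,"ty": 0,"tz": -5,"wx": 0,"wy": 0,"wz": 0,"gripper": 9.3}
    - {"tx": 0,"ty": 0,"tz": -9,"wx": 0,"wy": 0,"wz": 0,"gripper": 9.3}
    - {"tx": 0,"ty": 0,"tz": -11,"wx": 0,"wy": 0,"wz": 0,"gripper": 9.3}

```text
t: 11.65
tool_pos: [483.2, -253.6, 175.8]
eef_rot: [[-1.0, -0.0, 0.003], [-0.0, 1.0, -0.002], [-0.003, -0.002, -1.0]]
ft_force: [1.0, -0.4, 1.1]
finger_gap: 93.1
grip_force: 0.0
```

Emit:
jog_arm:
  deltas:
    - {"tx": -1.8,"ty": 3.7,"tz": 0,"wx": 0,"wy": 0,"wz": 0.1,"gripper": 9.3}
    - {"tx": -3.6,"ty": 7.4,"tz": 0,"wx": 0,"wy": 0,"wz": 0.2,"gripper": 9.3}
    - {"tx": -5.4,"ty": 11.1,"tz": 0,"wx": 0,"wy": 0,"wz": 0.3,"gripper": 9.3}
    - {"tx": -7.1,"ty": 14.8,"tz": 0,"wx": 0,"wy": 0,"wz": 0.4,"gripper": 9.3}
    - {"tx": -8.8,"ty": 18.5,"tz": 0,"wx": 0,"wy": 0,"wz": 0.5,"gripper": 9.3}
    - {"tx": -10.5,"ty": 22,"tz": 0,"wx": 0,"wy": 0,"wz": 0.6,"gripper": 9.3}
    - {"tx": -11.8,"ty": 24.8,"tz": 0,"wx": 0,"wy": 0,"wz": 0.695,"gripper": 9.3}
    - {"tx": -11.8,"ty": 24.8,"tz": 0,"wx": 0,"wy": 0,"wz": 0.695,"gripper": 9.3}

```text
t: 12.32
tool_pos: [601.5, 0.6, 171.4]
eef_rot: [[-0.766, 0.642, 0.001], [0.642, 0.766, 0.002], [0.001, 0.002, -1.0]]
ft_force: [-0.7, 0.3, 0.5]
finger_gap: 93.3
grip_force: 0.0
```

Emit:
jog_arm:
  deltas:
    - {"tx": 0,"ty": 0,"tz": 0,"wx": 0,"wy": 0,"wz": 0,"gripper": 9.3}
    - {"tx": 0,"ty": 0,"tz": 0,"wx": 0,"wy": 0,"wz": 0,"gripper": 9.3}
    - {"tx": 0,"ty": 0,"tz": 0,"wx": 0,"wy": 0,"wz": 0,"gripper": 9.3}

```text
t: 12.57
tool_pos: [599.6, -5.9, 171.4]
eef_rot: [[-0.768, 0.64, -0.001], [0.64, 0.768, -0.0], [0.0, -0.001, -1.0]]
ft_force: [-0.2, -0.1, -0.4]
finger_gap: 92.7
grip_force: 0.0
```

```bash
python3 - <<'E'
from h import *
s=r.observe();R=s["eef_rot"];print(s["tool_pos"],np.degrees(np.arctan2(R[1,1],R[0,1])),s["q"].round(2))
d=np.array([600.8,-4.4])-s["tool_pos"][:2];print("to rack tx ty cm",(R[:2,:2].T@d/10).round(2))
f=grab("top");save(f,"pics/top1.png")
E
```

```text
[599.58355185  -5.89217532 171.42706662] 50.19541309623407 [-0.1   0.17  1.57 -0.    1.39 -0.97]
to rack tx ty cm [0.   0.19]
```

View pics/top1.png

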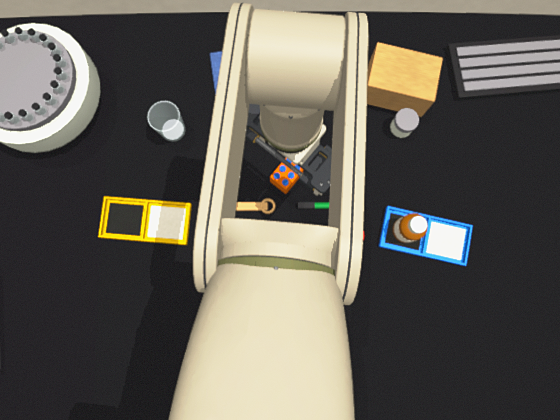

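The top view has the full bottle standing in the blue tray's black pocket at (410,228). The rack is between the open jaws at (284,177).

Emit:
jog_arm:
  deltas:
    - {"tx": 0,"ty": 0.2,"tz": 3,"wx": 0,"wy": 0,"wz": 0,"gripper": 7}
    - {"tx": 0,"ty": 0.2,"tz": 6,"wx": 0,"wy": 0,"wz": 0,"gripper": 7}
    - {"tx": 0,"ty": 0.2,"tz": 9,"wx": 0,"wy": 0,"wz": 0,"gripper": 7}
    - {"tx": 0,"ty": 0.2,"tz": 11,"wx": 0,"wy": 0,"wz": 0,"gripper": 7}
    - {"tx": 0,"ty": 0.2,"tz": 12.4,"wx": 0,"wy": 0,"wz": 0,"gripper": 7}
    - {"tx": 0,"ty": 0.2,"tz": 13.1,"wx": 0,"wy": 0,"wz": 0,"gripper": 7}
    - {"tx": 0,"ty": 0.2,"tz": 13.1,"wx": 0,"wy": 0,"wz": 0,"gripper": 7}
    - {"tx": 0,"ty": 0.2,"tz": 13.1,"wx": 0,"wy": 0,"wz": 0,"gripper": 4}
  newtons: 20

```text
t: 13.28
tool_pos: [601.9, -3.7, 41.6]
eef_rot: [[-0.768, 0.641, 0.001], [0.641, 0.768, -0.0], [-0.001, 0.001, -1.0]]
ft_force: [0.2, 0.4, 1.2]
finger_gap: 66.4
grip_force: 0.0
```

Emit:
jog_arm:
  deltas:
    - {"tx": 0,"ty": 0,"tz": 0,"wx": 0,"wy": 0,"wz": 0,"gripper": 4}
    - {"tx": 0,"ty": 0,"tz": 0,"wx": 0,"wy": 0,"wz": 0,"gripper": 4}
    - {"tx": 0,"ty": 0,"tz": 0,"wx": 0,"wy": 0,"wz": 0,"gripper": 4}
    - {"tx": 0,"ty": 0,"tz": 0,"wx": 0,"wy": 0,"wz": 0,"gripper": 4}
    - {"tx": 0,"ty": 0,"tz": 0,"wx": 0,"wy": 0,"wz": 0,"gripper": 4}
    - {"tx": 0,"ty": 0,"tz": 0,"wx": 0,"wy": 0,"wz": 0,"gripper": 4}
    - {"tx": 0,"ty": 0,"tz": 0,"wx": 0,"wy": 0,"wz": 0,"gripper": 4}
    - {"tx": 0,"ty": 0,"tz": 0,"wx": 0,"wy": 0,"wz": 0,"gripper": 4}

```text
t: 13.95
tool_pos: [602.1, -3.3, 41.9]
eef_rot: [[-0.768, 0.64, 0.002], [0.64, 0.768, -0.0], [-0.002, 0.001, -1.0]]
ft_force: [-1.2, -0.8, 5.8]
finger_gap: 43.5
grip_force: 20.0
```

Emit:
jog_arm:
  deltas:
    - {"tx": 0,"ty": 0,"tz": -1,"wx": 0,"wy": 0,"wz": 0,"gripper": 4}
    - {"tx": 0,"ty": 0,"tz": -3,"wx": 0,"wy": 0,"wz": 0,"gripper": 4}
    - {"tx": 0,"ty": 0,"tz": -6,"wx": 0,"wy": 0,"wz": 0,"gripper": 4}
    - {"tx": 0,"ty": 0,"tz": -9,"wx": 0,"wy": 0,"wz": 0,"gripper": 4}
    - {"tx": 0,"ty": 0,"tz": -12,"wx": 0,"wy": 0,"wz": 0,"gripper": 4}
    - {"tx": 0,"ty": 0,"tz": -14,"wx": 0,"wy": 0,"wz": 0,"gripper": 4}
    - {"tx": 0,"ty": 0,"tz": -14,"wx": 0,"wy": 0,"wz": 0,"gripper": 4}

```text
t: 14.53
tool_pos: [604.1, -3.4, 187.3]
eef_rot: [[-0.768, 0.64, 0.009], [0.64, 0.768, -0.001], [-0.007, 0.005, -1.0]]
ft_force: [1.2, -0.2, 0.4]
finger_gap: 43.6
grip_force: 20.0
```

Emit:
jog_arm:
  deltas:
    - {"tx": -0.6,"ty": -2,"tz": 0,"wx": 0,"wy": 0,"wz": 0,"gripper": 4}
    - {"tx": -1.5,"ty": -5,"tz": 0,"wx": 0,"wy": 0,"wz": 0,"gripper": 4}
    - {"tx": -2.5,"ty": -8,"tz": 0,"wx": 0,"wy": 0,"wz": 0,"gripper": 4}
    - {"tx": -3.4,"ty": -11,"tz": 0,"wx": 0,"wy": 0,"wz": 0,"gripper": 4}
    - {"tx": -4.3,"ty": -14,"tz": 0,"wx": 0,"wy": 0,"wz": 0,"gripper": 4}
    - {"tx": -5.2,"ty": -17,"tz": 0,"wx": 0,"wy": 0,"wz": 0,"gripper": 4}
    - {"tx": -6.1,"ty": -20,"tz": 0,"wx": 0,"wy": 0,"wz": 0,"gripper": 4}
    - {"tx": -7.1,"ty": -23.2,"tz": 0,"wx": 0,"wy": 0,"wz": 0,"gripper": 4}

```text
t: 15.2
tool_pos: [505.8, -227.4, 179.3]
eef_rot: [[-0.768, 0.64, -0.002], [0.64, 0.768, 0.001], [0.002, -0.0, -1.0]]
ft_force: [0.7, 0.4, -0.0]
finger_gap: 43.9
grip_force: 20.0
```

Emit:
jog_arm:
  deltas:
    - {"tx": -0.8,"ty": -2.6,"tz": 0,"wx": 0,"wy": 0,"wz": 0.12,"gripper": 4}
    - {"tx": -1.5,"ty": -5,"tz": 0,"wx": 0,"wy": 0,"wz": 0.24,"gripper": 4}
    - {"tx": -2.2,"ty": -7,"tz": 0,"wx": 0,"wy": 0,"wz": 0.36,"gripper": 4}
    - {"tx": -2.8,"ty": -9,"tz": 0,"wx": 0,"wy": 0,"wz": 0.48,"gripper": 4}
    - {"tx": -3.3,"ty": -10.6,"tz": 0,"wx": 0,"wy": 0,"wz": 0.6,"gripper": 4}
    - {"tx": -3.6,"ty": -11.7,"tz": 0,"wx": 0,"wy": 0,"wz": 0.72,"gripper": 4}
    - {"tx": -3.6,"ty": -11.7,"tz": 0,"wx": 0,"wy": 0,"wz": 0.84,"gripper": 4}
    - {"tx": -3.6,"ty": -11.7,"tz": 0,"wx": 0,"wy": 0,"wz": 0.96,"gripper": 4}

```text
t: 15.87
tool_pos: [458.8, -340.1, 179.1]
eef_rot: [[0.091, 0.996, -0.002], [0.996, -0.091, 0.002], [0.001, -0.002, -1.0]]
ft_force: [-0.9, 0.3, -1.5]
finger_gap: 43.6
grip_force: 20.0
```

Emit:
jog_arm:
  deltas:
    - {"tx": 0,"ty": 0,"tz": 0,"wx": 0,"wy": 0,"wz": 0.1,"gripper": 4}
    - {"tx": 0,"ty": 0,"tz": 0,"wx": 0,"wy": 0,"wz": 0.15,"gripper": 4}
    - {"tx": 0,"ty": 0,"tz": 0,"wx": 0,"wy": 0,"wz": 0.15,"gripper": 4}
    - {"tx": 0,"ty": 0,"tz": 0,"wx": 0,"wy": 0,"wz": 0.15,"gripper": 4}
    - {"tx": 0,"ty": 0,"tz": 0,"wx": 0,"wy": 0,"wz": 0.15,"gripper": 4}

```text
t: 16.28
tool_pos: [459.7, -339.5, 179.9]
eef_rot: [[0.23, 0.973, -0.001], [0.973, -0.23, 0.001], [0.001, -0.001, -1.0]]
ft_force: [0.7, 0.3, -0.8]
finger_gap: 44.4
grip_force: 20.0
```

```bash
python3 - <<'E'
from h import *
s=r.observe();R=s["eef_rot"];print(s["tool_pos"],np.degrees(np.arctan2(R[1,1],R[0,1])),s["q"].round(2))
d=np.array([461,-340.3])-s["tool_pos"][:2];print("tx ty cm",(R[:2,:2].T@d/10).round(2))
E
```

```text
[ 459.68910861 -339.49698299  179.89760697] -13.289925527414379 [-0.73  0.09  1.65 -0.    1.4  -0.49]
tx ty cm [-0.05  0.15]
```

Emit:
jog_arm:
  deltas:
    - {"tx": 0,"ty": 0.1,"tz": 1,"wx": 0,"wy": 0,"wz": 0,"gripper": 4}
    - {"tx": 0,"ty": 0.1,"tz": 4,"wx": 0,"wy": 0,"wz": 0,"gripper": 4}
    - {"tx": 0,"ty": 0.1,"tz": 7,"wx": 0,"wy": 0,"wz": 0,"gripper": 4}
    - {"tx": 0,"ty": 0.1,"tz": 10,"wx": 0,"wy": 0,"wz": 0,"gripper": 4}
    - {"tx": 0,"ty": 0.1,"tz": 12,"wx": 0,"wy": 0,"wz": 0,"gripper": 4}
    - {"tx": 0,"ty": 0.1,"tz": 12.8,"wx": 0,"wy": 0,"wz": 0,"gripper": 4}
    - {"tx": 0,"ty": 0.1,"tz": 12.8,"wx": 0,"wy": 0,"wz": 0,"gripper": 4}
    - {"tx": 0,"ty": 0.1,"tz": 12.8,"wx": 0,"wy": 0,"wz": 0,"gripper": 4}

```text
t: 16.95
tool_pos: [461.1, -340.1, 52.8]
eef_rot: [[0.231, 0.973, -0.0], [0.973, -0.231, 0.0], [0.0, -0.0, -1.0]]
ft_force: [0.3, -0.4, 0.0]
finger_gap: 43.7
grip_force: 20.0
```

Emit:
jog_arm:
  deltas:
    - {"tx": 0,"ty": 0,"tz": 0.25,"wx": 0,"wy": 0,"wz": 0,"gripper": 4}
    - {"tx": 0,"ty": 0,"tz": 0.25,"wx": 0,"wy": 0,"wz": 0,"gripper": 4}
    - {"tx": 0,"ty": 0,"tz": 0.25,"wx": 0,"wy": 0,"wz": 0,"gripper": 4}

```text
t: 17.2
tool_pos: [461.8, -340.8, 51.6]
eef_rot: [[0.232, 0.973, 0.002], [0.973, -0.232, -0.002], [-0.001, 0.002, -1.0]]
ft_force: [0.2, 0.3, -0.2]
finger_gap: 43.8
grip_force: 20.0
```

Emit:
jog_arm:
  deltas:
    - {"tx": 0,"ty": 0,"tz": 0.15,"wx": 0,"wy": 0,"wz": 0,"gripper": 4}
    - {"tx": 0,"ty": 0,"tz": 0.15,"wx": 0,"wy": 0,"wz": 0,"gripper": 4}
    - {"tx": 0,"ty": 0,"tz": 0.15,"wx": 0,"wy": 0,"wz": 0,"gripper": 4}

```text
t: 17.45
tool_pos: [461.1, -340.1, 48.9]
eef_rot: [[0.232, 0.973, 0.0], [0.973, -0.232, -0.0], [-0.0, 0.0, -1.0]]
ft_force: [-0.1, 0.2, -0.9]
finger_gap: 43.7
grip_force: 20.0
```

Emit:
jog_arm:
  deltas:
    - {"tx": 0,"ty": 0,"tz": 0.2,"wx": 0,"wy": 0,"wz": 0,"gripper": 4}
    - {"tx": 0,"ty": 0,"tz": 0.2,"wx": 0,"wy": 0,"wz": 0,"gripper": 4}
    - {"tx": 0,"ty": 0,"tz": 0.2,"wx": 0,"wy": 0,"wz": 0,"gripper": 4}
    - {"tx": 0,"ty": 0,"tz": 0.2,"wx": 0,"wy": 0,"wz": 0,"gripper": 4}

```text
t: 17.78
tool_pos: [461.2, -340.3, 46.8]
eef_rot: [[0.232, 0.973, 0.0], [0.973, -0.232, -0.0], [-0.0, 0.001, -1.0]]
ft_force: [0.8, 0.3, 0.7]
finger_gap: 44.1
grip_force: 20.0
```

Emit:
jog_arm:
  deltas:
    - {"tx": 0,"ty": 0,"tz": 0.1,"wx": 0,"wy": 0,"wz": 0,"gripper": 4}
    - {"tx": 0,"ty": 0,"tz": 0.1,"wx": 0,"wy": 0,"wz": 0,"gripper": 4}
    - {"tx": 0,"ty": 0,"tz": 0.1,"wx": 0,"wy": 0,"wz": 0,"gripper": 4}

```text
t: 18.03
tool_pos: [461.2, -340.3, 46.8]
eef_rot: [[0.232, 0.973, 0.0], [0.973, -0.232, -0.0], [-0.0, 0.0, -1.0]]
ft_force: [-2.7, 1.9, 9.8]
finger_gap: 44.0
grip_force: 20.0
```

Emit:
jog_arm:
  deltas:
    - {"tx": 0,"ty": 0,"tz": -0.1,"wx": 0,"wy": 0,"wz": 0,"gripper": 6}
    - {"tx": 0,"ty": 0,"tz": -0.1,"wx": 0,"wy": 0,"wz": 0,"gripper": 6}
    - {"tx": 0,"ty": 0,"tz": -0.1,"wx": 0,"wy": 0,"wz": 0,"gripper": 6}
    - {"tx": 0,"ty": 0,"tz": -0.1,"wx": 0,"wy": 0,"wz": 0,"gripper": 6}
    - {"tx": 0,"ty": 0,"tz": -2,"wx": 0,"wy": 0,"wz": 0,"gripper": 6}
    - {"tx": 0,"ty": 0,"tz": -6,"wx": 0,"wy": 0,"wz": 0,"gripper": 7.5}
    - {"tx": 0,"ty": 0,"tz": -10,"wx": 0,"wy": 0,"wz": 0,"gripper": 7.5}
    - {"tx": 0,"ty": 0,"tz": -13,"wx": 0,"wy": 0,"wz": 0,"gripper": 7.5}

```text
t: 18.7
tool_pos: [461.3, -340.3, 178.4]
eef_rot: [[0.232, 0.973, 0.001], [0.973, -0.232, -0.001], [-0.001, 0.001, -1.0]]
ft_force: [0.2, 0.4, 0.6]
finger_gap: 73.2
grip_force: 0.0
```

Emit:
jog_arm:
  deltas:
    - {"tx": 4,"ty": -0.8,"tz": 0,"wx": 0,"wy": 0,"wz": 0,"gripper": 7.5}
    - {"tx": 8,"ty": -1.6,"tz": 0,"wx": 0,"wy": 0,"wz": 0,"gripper": 7.5}
    - {"tx": 12,"ty": -2.4,"tz": 0,"wx": 0,"wy": 0,"wz": 0,"gripper": 7.5}
    - {"tx": 16,"ty": -3.2,"tz": 0,"wx": 0,"wy": 0,"wz": 0,"gripper": 7.5}
    - {"tx": 19,"ty": -3.7,"tz": 0,"wx": 0,"wy": 0,"wz": 0,"gripper": 7.5}
    - {"tx": 20.5,"ty": -3.9,"tz": 0,"wx": 0,"wy": 0,"wz": 0,"gripper": 7.5}
    - {"tx": 20.5,"ty": -3.9,"tz": 0,"wx": 0,"wy": 0,"wz": 0,"gripper": 7.5}
    - {"tx": 20.5,"ty": -3.9,"tz": 0,"wx": 0,"wy": 0,"wz": 0,"gripper": 7.5}

```text
t: 19.37
tool_pos: [470.6, -131.1, 175.6]
eef_rot: [[0.23, 0.973, 0.0], [0.973, -0.23, -0.0], [-0.0, 0.0, -1.0]]
ft_force: [-0.0, 0.3, -0.8]
finger_gap: 74.7
grip_force: 0.0
```

```bash
python3 - <<'E'
from h import *
s=r.observe();R=s["eef_rot"];print(s["tool_pos"],s["q"].round(2))
d=np.array([471,-132.2])-s["tool_pos"][:2];print("tx ty cm",(R[:2,:2].T@d/10).round(2))
f=grab("side");save(f,"pics/side2.png")
E
```

```text
[ 470.64702654 -131.10344335  175.60510879] [-0.38 -0.13  1.88 -0.    1.4  -0.14]
tx ty cm [-0.1   0.06]
```

View pics/side2.png

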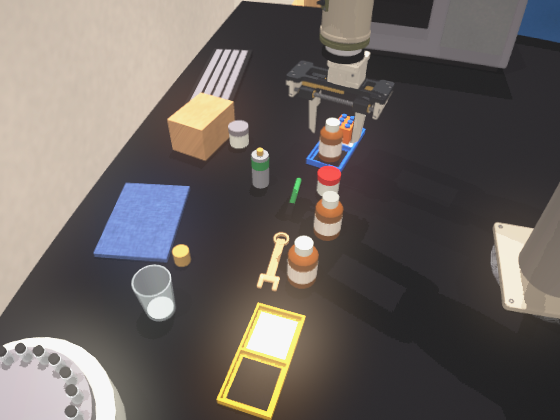

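The side view has the bottle at (330,140) and the rack at (347,128) both in the blue tray. The jar at (328,183) is under the gripper.

Emit:
jog_arm:
  deltas:
    - {"tx": -0.1,"ty": 0,"tz": 4,"wx": 0,"wy": 0,"wz": 0,"gripper": 7.5}
    - {"tx": -0.1,"ty": 0,"tz": 8,"wx": 0,"wy": 0,"wz": 0,"gripper": 7.5}
    - {"tx": -0.1,"ty": 0,"tz": 11,"wx": 0,"wy": 0,"wz": 0,"gripper": 7.5}
    - {"tx": -0.1,"ty": 0,"tz": 12.5,"wx": 0,"wy": 0,"wz": 0,"gripper": 7.5}
    - {"tx": -0.1,"ty": 0,"tz": 13,"wx": 0,"wy": 0,"wz": 0,"gripper": 7.5}
    - {"tx": -0.1,"ty": 0,"tz": 13,"wx": 0,"wy": 0,"wz": 0,"gripper": 7.5}
    - {"tx": -0.1,"ty": 0,"tz": 13,"wx": 0,"wy": 0,"wz": 0,"gripper": 4.6}
    - {"tx": -0.1,"ty": 0,"tz": 13,"wx": 0,"wy": 0,"wz": 0,"gripper": 4.6}
  newtons: 15

```text
t: 20.08
tool_pos: [471.7, -133.7, 47.4]
eef_rot: [[0.233, 0.973, 0.003], [0.973, -0.233, -0.001], [-0.001, 0.003, -1.0]]
ft_force: [0.0, 0.1, 1.2]
finger_gap: 66.0
grip_force: 0.0
```

Emit:
jog_arm:
  deltas:
    - {"tx": 0,"ty": 0,"tz": 0,"wx": 0,"wy": 0,"wz": 0,"gripper": 4.6}
    - {"tx": 0,"ty": 0,"tz": 0,"wx": 0,"wy": 0,"wz": 0,"gripper": 4.6}
    - {"tx": 0,"ty": 0,"tz": 0,"wx": 0,"wy": 0,"wz": 0,"gripper": 4.6}
    - {"tx": 0,"ty": 0,"tz": 0,"wx": 0,"wy": 0,"wz": 0,"gripper": 4.6}
    - {"tx": 0,"ty": 0,"tz": 0,"wx": 0,"wy": 0,"wz": 0,"gripper": 4.6}
    - {"tx": 0,"ty": 0,"tz": 0,"wx": 0,"wy": 0,"wz": 0,"gripper": 4.6}
    - {"tx": 0,"ty": 0,"tz": 0,"wx": 0,"wy": 0,"wz": 0,"gripper": 4.6}

```text
t: 20.67
tool_pos: [471.4, -133.0, 46.9]
eef_rot: [[0.232, 0.973, 0.002], [0.973, -0.232, -0.001], [-0.001, 0.002, -1.0]]
ft_force: [-1.4, -0.3, 6.8]
finger_gap: 49.6
grip_force: 15.0
```

Emit:
jog_arm:
  deltas:
    - {"tx": 0,"ty": 0,"tz": -1,"wx": 0,"wy": 0,"wz": 0,"gripper": 4.6}
    - {"tx": 0,"ty": 0,"tz": -3,"wx": 0,"wy": 0,"wz": 0,"gripper": 4.6}
    - {"tx": 0,"ty": 0,"tz": -6,"wx": 0,"wy": 0,"wz": 0,"gripper": 4.6}
    - {"tx": 0,"ty": 0,"tz": -9,"wx": 0,"wy": 0,"wz": 0,"gripper": 4.6}
    - {"tx": 0,"ty": 0,"tz": -12,"wx": 0,"wy": 0,"wz": 0,"gripper": 4.6}
    - {"tx": 0,"ty": 0,"tz": -13.5,"wx": 0,"wy": 0,"wz": 0,"gripper": 4.6}
    - {"tx": 1,"ty": -0.2,"tz": -13.5,"wx": 0,"wy": 0,"wz": 0,"gripper": 4.6}
    - {"tx": 3,"ty": -0.4,"tz": -13.5,"wx": 0,"wy": 0,"wz": 0,"gripper": 4.6}

```text
t: 21.33
tool_pos: [473.8, -103.2, 181.9]
eef_rot: [[0.234, 0.972, 0.002], [0.972, -0.234, -0.001], [-0.001, 0.003, -1.0]]
ft_force: [-0.1, 0.1, -1.9]
finger_gap: 49.7
grip_force: 15.0
```

Emit:
jog_arm:
  deltas:
    - {"tx": 3,"ty": -0.4,"tz": 0,"wx": 0,"wy": 0,"wz": 0,"gripper": 4.6}
    - {"tx": 6,"ty": -0.9,"tz": 0,"wx": 0,"wy": 0,"wz": 0,"gripper": 4.6}
    - {"tx": 9,"ty": -1.3,"tz": 0,"wx": 0,"wy": 0,"wz": 0,"gripper": 4.6}
    - {"tx": 12,"ty": -1.8,"tz": 0,"wx": 0,"wy": 0,"wz": 0,"gripper": 4.6}
    - {"tx": 15,"ty": -2.2,"tz": 0,"wx": 0,"wy": 0,"wz": 0,"gripper": 4.6}
    - {"tx": 18,"ty": -2.6,"tz": 0,"wx": 0,"wy": 0,"wz": 0,"gripper": 4.6}
    - {"tx": 21,"ty": -3.1,"tz": 0,"wx": 0,"wy": 0,"wz": 0,"gripper": 4.6}
    - {"tx": 24,"ty": -3.5,"tz": 0,"wx": 0,"wy": 0,"wz": 0,"gripper": 4.6}

```text
t: 22.0
tool_pos: [493.5, 141.2, 179.2]
eef_rot: [[0.232, 0.973, -0.002], [0.973, -0.232, -0.0], [-0.001, -0.002, -1.0]]
ft_force: [-0.5, -0.1, -1.1]
finger_gap: 49.7
grip_force: 15.0
```

Emit:
jog_arm:
  deltas:
    - {"tx": 3.2,"ty": -0.5,"tz": 0,"wx": 0,"wy": 0,"wz": 0,"gripper": 4.6}
    - {"tx": 6.4,"ty": -0.9,"tz": 0,"wx": 0,"wy": 0,"wz": 0,"gripper": 4.6}
    - {"tx": 9.6,"ty": -1.4,"tz": 0,"wx": 0,"wy": 0,"wz": 0,"gripper": 4.6}
    - {"tx": 12.8,"ty": -1.9,"tz": 0,"wx": 0,"wy": 0,"wz": 0,"gripper": 4.6}
    - {"tx": 16,"ty": -2.3,"tz": 0,"wx": 0,"wy": 0,"wz": 0,"gripper": 4.6}
    - {"tx": 18.4,"ty": -2.7,"tz": 0,"wx": 0,"wy": 0,"wz": 0,"gripper": 4.6}
    - {"tx": 19.8,"ty": -2.9,"tz": 0,"wx": 0,"wy": 0,"wz": 0,"gripper": 4.6}
    - {"tx": 19.8,"ty": -2.9,"tz": 0,"wx": 0,"wy": 0,"wz": 0,"gripper": 4.6}

```text
t: 22.67
tool_pos: [510.9, 341.5, 178.9]
eef_rot: [[0.229, 0.973, -0.002], [0.973, -0.229, -0.0], [-0.001, -0.002, -1.0]]
ft_force: [-0.2, 0.2, -0.9]
finger_gap: 49.8
grip_force: 15.0
```

Emit:
jog_arm:
  deltas:
    - {"tx": 0,"ty": 0,"tz": 0,"wx": 0,"wy": 0,"wz": 0,"gripper": 4.6}
    - {"tx": 0,"ty": 0,"tz": 0,"wx": 0,"wy": 0,"wz": 0,"gripper": 4.6}
    - {"tx": 0,"ty": 0,"tz": 0,"wx": 0,"wy": 0,"wz": 0,"gripper": 4.6}

```text
t: 22.92
tool_pos: [512.4, 337.4, 180.1]
eef_rot: [[0.233, 0.973, -0.001], [0.973, -0.233, -0.001], [-0.001, -0.001, -1.0]]
ft_force: [1.0, -1.0, -1.9]
finger_gap: 49.9
grip_force: 15.0
```

```bash
python3 - <<'E'
from h import *
s=r.observe();R=s["eef_rot"];print(s["tool_pos"],s["q"].round(2))
d=np.array([513,338.6])-s["tool_pos"][:2];print("tx ty cm",(R[:2,:2].T@d/10).round(2))
f=grab("side");save(f,"pics/side3.png")
E
```

```text
[512.38070542 337.41981687 180.10521287] [ 0.5   0.2   1.52 -0.    1.42  0.73]
tx ty cm [0.13 0.03]
```

View pics/side3.png

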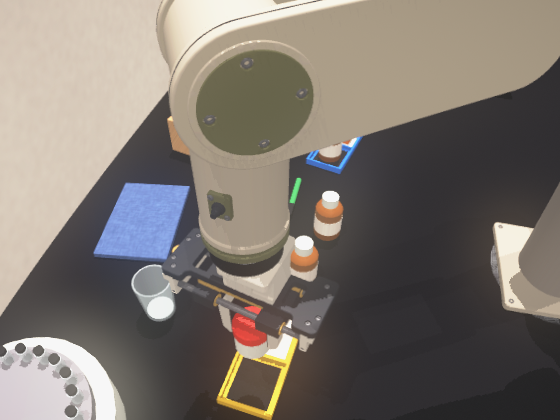

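The side view has the jar held level above the yellow tray at (250,333). The blue tray, partly hidden behind the arm, is unchanged where it shows.

Emit:
jog_arm:
  deltas:
    - {"tx": 0.1,"ty": 0,"tz": 1,"wx": 0,"wy": 0,"wz": 0,"gripper": 4.6}
    - {"tx": 0.1,"ty": 0,"tz": 4,"wx": 0,"wy": 0,"wz": 0,"gripper": 4.6}
    - {"tx": 0.1,"ty": 0,"tz": 7,"wx": 0,"wy": 0,"wz": 0,"gripper": 4.6}
    - {"tx": 0.1,"ty": 0,"tz": 10,"wx": 0,"wy": 0,"wz": 0,"gripper": 4.6}
    - {"tx": 0.1,"ty": 0,"tz": 11.7,"wx": 0,"wy": 0,"wz": 0,"gripper": 4.6}
    - {"tx": 0.1,"ty": 0,"tz": 12.3,"wx": 0,"wy": 0,"wz": 0,"gripper": 4.6}
    - {"tx": 0.1,"ty": 0,"tz": 12.3,"wx": 0,"wy": 0,"wz": 0,"gripper": 4.6}
    - {"tx": 0.1,"ty": 0,"tz": 12.3,"wx": 0,"wy": 0,"wz": 0,"gripper": 4.6}

```text
t: 23.63
tool_pos: [513.4, 339.3, 58.2]
eef_rot: [[0.232, 0.973, 0.0], [0.973, -0.232, 0.0], [0.0, 0.0, -1.0]]
ft_force: [-0.1, -0.4, -0.1]
finger_gap: 49.3
grip_force: 15.0
```

Emit:
jog_arm:
  deltas:
    - {"tx": 0,"ty": 0,"tz": 0.25,"wx": 0,"wy": 0,"wz": 0,"gripper": 4.6}
    - {"tx": 0,"ty": 0,"tz": 0.25,"wx": 0,"wy": 0,"wz": 0,"gripper": 4.6}
    - {"tx": 0,"ty": 0,"tz": 0.25,"wx": 0,"wy": 0,"wz": 0,"gripper": 4.6}

```text
t: 23.88
tool_pos: [513.9, 339.9, 56.6]
eef_rot: [[0.232, 0.973, 0.002], [0.973, -0.232, 0.001], [0.002, 0.002, -1.0]]
ft_force: [-0.3, 0.7, -2.0]
finger_gap: 49.5
grip_force: 15.0
```

Emit:
jog_arm:
  deltas:
    - {"tx": 0,"ty": 0,"tz": 0.15,"wx": 0,"wy": 0,"wz": 0,"gripper": 4.6}
    - {"tx": 0,"ty": 0,"tz": 0.15,"wx": 0,"wy": 0,"wz": 0,"gripper": 4.6}
    - {"tx": 0,"ty": 0,"tz": 0.15,"wx": 0,"wy": 0,"wz": 0,"gripper": 4.6}

```text
t: 24.13
tool_pos: [513.0, 339.5, 53.8]
eef_rot: [[0.232, 0.973, 0.0], [0.973, -0.232, 0.0], [0.0, 0.0, -1.0]]
ft_force: [-0.0, 0.2, -0.3]
finger_gap: 49.6
grip_force: 15.0
```

Emit:
jog_arm:
  deltas:
    - {"tx": 0,"ty": 0,"tz": 0.15,"wx": 0,"wy": 0,"wz": 0,"gripper": 4.6}
    - {"tx": 0,"ty": 0,"tz": 0.15,"wx": 0,"wy": 0,"wz": 0,"gripper": 4.6}
    - {"tx": 0,"ty": 0,"tz": 0.15,"wx": 0,"wy": 0,"wz": 0,"gripper": 4.6}
    - {"tx": 0,"ty": 0,"tz": 0.15,"wx": 0,"wy": 0,"wz": 0,"gripper": 4.6}

```text
t: 24.47
tool_pos: [512.9, 339.4, 52.0]
eef_rot: [[0.232, 0.973, -0.0], [0.973, -0.232, -0.0], [-0.0, -0.0, -1.0]]
ft_force: [0.3, 0.7, -0.7]
finger_gap: 50.0
grip_force: 15.0
```

Emit:
jog_arm:
  deltas:
    - {"tx": 0,"ty": 0,"tz": 0.1,"wx": 0,"wy": 0,"wz": 0,"gripper": 4.6}
    - {"tx": 0,"ty": 0,"tz": 0.1,"wx": 0,"wy": 0,"wz": 0,"gripper": 4.6}
    - {"tx": 0,"ty": 0,"tz": 0.1,"wx": 0,"wy": 0,"wz": 0,"gripper": 4.6}

```text
t: 24.72
tool_pos: [513.0, 339.5, 52.0]
eef_rot: [[0.232, 0.973, -0.0], [0.973, -0.232, 0.0], [0.0, -0.0, -1.0]]
ft_force: [-2.9, -1.9, 6.8]
finger_gap: 49.7
grip_force: 15.0
```

Emit:
jog_arm:
  deltas:
    - {"tx": 0,"ty": 0,"tz": -0.1,"wx": 0,"wy": 0,"wz": 0,"gripper": 7}
    - {"tx": 0,"ty": 0,"tz": -0.1,"wx": 0,"wy": 0,"wz": 0,"gripper": 7}
    - {"tx": 0,"ty": 0,"tz": -0.1,"wx": 0,"wy": 0,"wz": 0,"gripper": 7}
    - {"tx": 0,"ty": 0,"tz": -0.1,"wx": 0,"wy": 0,"wz": 0,"gripper": 7}
    - {"tx": 0,"ty": 0,"tz": -2,"wx": 0,"wy": 0,"wz": 0,"gripper": 7}
    - {"tx": 0,"ty": 0,"tz": -6,"wx": 0,"wy": 0,"wz": 0,"gripper": 7}
    - {"tx": 0,"ty": 0,"tz": -10,"wx": 0,"wy": 0,"wz": 0,"gripper": 7}
    - {"tx": 0,"ty": 0,"tz": -13,"wx": 0,"wy": 0,"wz": 0,"gripper": 7}

```text
t: 25.38
tool_pos: [513.4, 339.7, 184.1]
eef_rot: [[0.232, 0.973, 0.002], [0.973, -0.232, 0.001], [0.001, 0.001, -1.0]]
ft_force: [0.3, -0.1, 1.3]
finger_gap: 70.2
grip_force: 0.0
```

Emit:
jog_arm:
  deltas:
    - {"tx": -2.5,"ty": 1.3,"tz": 0,"wx": 0,"wy": 0,"wz": 0,"gripper": 7}
    - {"tx": -5.2,"ty": 2.6,"tz": 0,"wx": 0,"wy": 0,"wz": 0,"gripper": 7}
    - {"tx": -7.9,"ty": 3.9,"tz": 0,"wx": 0,"wy": 0,"wz": 0,"gripper": 7}
    - {"tx": -10.6,"ty": 5.3,"tz": 0,"wx": 0,"wy": 0,"wz": 0,"gripper": 7}
    - {"tx": -13.3,"ty": 6.6,"tz": 0,"wx": 0,"wy": 0,"wz": 0,"gripper": 7}
    - {"tx": -16,"ty": 8,"tz": 0,"wx": 0,"wy": 0,"wz": 0,"gripper": 7}
    - {"tx": -18.6,"ty": 9.3,"tz": 0,"wx": 0,"wy": 0,"wz": 0,"gripper": 7}
    - {"tx": -21.2,"ty": 10.6,"tz": 0,"wx": 0,"wy": 0,"wz": 0,"gripper": 7}

```text
t: 26.05
tool_pos: [567.0, 107.1, 181.1]
eef_rot: [[0.232, 0.973, 0.0], [0.973, -0.232, -0.0], [0.0, 0.0, -1.0]]
ft_force: [0.8, 0.2, -0.2]
finger_gap: 69.8
grip_force: 0.0
```

Emit:
jog_arm:
  deltas:
    - {"tx": -2.8,"ty": 1.4,"tz": 0,"wx": 0,"wy": 0,"wz": 0.12,"gripper": 7}
    - {"tx": -5.6,"ty": 2.8,"tz": 0,"wx": 0,"wy": 0,"wz": 0.24,"gripper": 7}
    - {"tx": -8.4,"ty": 4.2,"tz": 0,"wx": 0,"wy": 0,"wz": 0.36,"gripper": 7}
    - {"tx": -11.2,"ty": 5.6,"tz": 0,"wx": 0,"wy": 0,"wz": 0.48,"gripper": 7}
    - {"tx": -14,"ty": 7,"tz": 0,"wx": 0,"wy": 0,"wz": 0.6,"gripper": 7}
    - {"tx": -16.8,"ty": 8.4,"tz": 0,"wx": 0,"wy": 0,"wz": 0.72,"gripper": 7}
    - {"tx": -19.4,"ty": 9.6,"tz": 0,"wx": 0,"wy": 0,"wz": 0.84,"gripper": 7}
    - {"tx": -21.2,"ty": 10.5,"tz": 0,"wx": 0,"wy": 0,"wz": 0.96,"gripper": 7}

```text
t: 26.72
tool_pos: [620.0, -124.7, 180.9]
eef_rot: [[0.933, 0.361, -0.0], [0.361, -0.933, -0.001], [-0.0, 0.001, -1.0]]
ft_force: [0.1, 0.5, 0.2]
finger_gap: 69.9
grip_force: 0.0
```

Emit:
jog_arm:
  deltas:
    - {"tx": 0,"ty": 0,"tz": 0,"wx": 0,"wy": 0,"wz": 0.12,"gripper": 7}
    - {"tx": 0,"ty": 0,"tz": 0,"wx": 0,"wy": 0,"wz": 0.24,"gripper": 7}
    - {"tx": 0,"ty": 0,"tz": 0,"wx": 0,"wy": 0,"wz": 0.24,"gripper": 7}
    - {"tx": 0,"ty": 0,"tz": 0,"wx": 0,"wy": 0,"wz": 0.24,"gripper": 7}
    - {"tx": 0,"ty": 0,"tz": 0,"wx": 0,"wy": 0,"wz": 0.24,"gripper": 7}

```text
t: 27.13
tool_pos: [619.8, -121.7, 181.0]
eef_rot: [[0.99, 0.141, -0.0], [0.141, -0.99, 0.0], [-0.0, -0.0, -1.0]]
ft_force: [-0.3, 0.4, -0.8]
finger_gap: 69.9
grip_force: 0.0
```

```bash
python3 - <<'E'
from h import *
s=r.observe();R=s["eef_rot"];print(s["tool_pos"],s["q"].round(2),R.round(3).tolist())
d=np.array([620,-121.8])-s["tool_pos"][:2];print("tx ty cm",(R[:2,:2].T@d/10).round(2))
f=grab("side");save(f,"pics/side4.png")
E
```

```text
[ 619.84847997 -121.6967001   181.04218083] [-0.27  0.25  1.47 -0.    1.42  1.15] [[0.99, 0.141, -0.0], [0.141, -0.99, 0.0], [-0.0, -0.0, -1.0]]
tx ty cm [0.01 0.01]
```

View pics/side4.png

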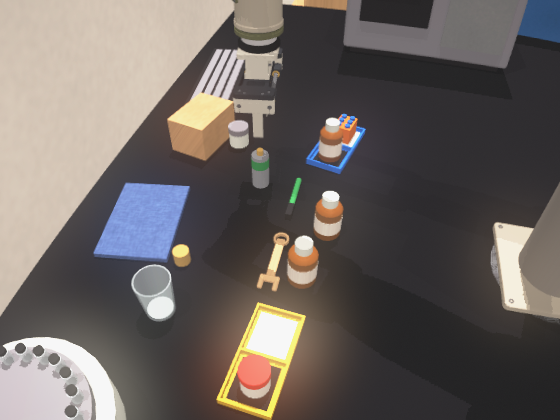

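The side view has the jar standing in the yellow tray's black pocket at (255,377). The jaws are above the filter at (260,168).

Emit:
jog_arm:
  deltas:
    - {"tx": 0,"ty": 0,"tz": 4,"wx": 0,"wy": 0,"wz": 0,"gripper": 7}
    - {"tx": 0,"ty": 0,"tz": 8,"wx": 0,"wy": 0,"wz": 0,"gripper": 7}
    - {"tx": 0,"ty": 0,"tz": 10.5,"wx": 0,"wy": 0,"wz": 0,"gripper": 7}
    - {"tx": 0,"ty": 0,"tz": 12,"wx": 0,"wy": 0,"wz": 0,"gripper": 7}
    - {"tx": 0,"ty": 0,"tz": 12.5,"wx": 0,"wy": 0,"wz": 0,"gripper": 7}
    - {"tx": 0,"ty": 0,"tz": 12.5,"wx": 0,"wy": 0,"wz": 0,"gripper": 7}
    - {"tx": 0,"ty": 0,"tz": 12.5,"wx": 0,"wy": 0,"wz": 0,"gripper": 3.4}
    - {"tx": 0,"ty": 0,"tz": 12.5,"wx": 0,"wy": 0,"wz": 0,"gripper": 3.4}
  newtons: 25

```text
t: 27.85
tool_pos: [621.4, -122.2, 58.4]
eef_rot: [[0.991, 0.137, 0.003], [0.137, -0.991, -0.001], [0.003, 0.001, -1.0]]
ft_force: [-0.2, -0.1, -0.1]
finger_gap: 61.1
grip_force: 0.0
```

Emit:
jog_arm:
  deltas:
    - {"tx": 0,"ty": 0,"tz": 0,"wx": 0,"wy": 0,"wz": 0,"gripper": 3.4}
    - {"tx": 0,"ty": 0,"tz": 0,"wx": 0,"wy": 0,"wz": 0,"gripper": 3.4}
    - {"tx": 0,"ty": 0,"tz": 0,"wx": 0,"wy": 0,"wz": 0,"gripper": 3.4}
    - {"tx": 0,"ty": 0,"tz": 0,"wx": 0,"wy": 0,"wz": 0,"gripper": 3.4}
    - {"tx": 0,"ty": 0,"tz": 0,"wx": 0,"wy": 0,"wz": 0,"gripper": 3.4}
    - {"tx": 0,"ty": 0,"tz": 0,"wx": 0,"wy": 0,"wz": 0,"gripper": 3.4}
    - {"tx": 0,"ty": 0,"tz": 0,"wx": 0,"wy": 0,"wz": 0,"gripper": 3.4}
    - {"tx": 0,"ty": 0,"tz": 0,"wx": 0,"wy": 0,"wz": 0,"gripper": 3.4}

```text
t: 28.52
tool_pos: [620.5, -122.2, 57.0]
eef_rot: [[0.991, 0.136, 0.001], [0.136, -0.991, -0.0], [0.001, 0.001, -1.0]]
ft_force: [-0.8, -0.3, 6.3]
finger_gap: 37.4
grip_force: 25.0
```

Emit:
jog_arm:
  deltas:
    - {"tx": 0,"ty": 0,"tz": -1,"wx": 0,"wy": 0,"wz": 0,"gripper": 3.4}
    - {"tx": 0,"ty": 0,"tz": -3,"wx": 0,"wy": 0,"wz": 0,"gripper": 3.4}
    - {"tx": 0,"ty": 0,"tz": -6,"wx": 0,"wy": 0,"wz": 0,"gripper": 3.4}
    - {"tx": 0,"ty": 0,"tz": -9,"wx": 0,"wy": 0,"wz": 0,"gripper": 3.4}
    - {"tx": 0,"ty": 0,"tz": -11.5,"wx": 0,"wy": 0,"wz": 0,"gripper": 3.4}
    - {"tx": 0,"ty": 0,"tz": -13,"wx": 0,"wy": 0,"wz": 0,"gripper": 3.4}
    - {"tx": -0.2,"ty": -1,"tz": -13,"wx": 0,"wy": 0,"wz": 0,"gripper": 3.4}
    - {"tx": -0.5,"ty": -3,"tz": -13,"wx": 0,"wy": 0,"wz": 0,"gripper": 3.4}

```text
t: 29.18
tool_pos: [611.2, -94.0, 186.9]
eef_rot: [[0.991, 0.134, 0.002], [0.134, -0.991, -0.001], [0.002, 0.001, -1.0]]
ft_force: [0.4, 0.8, -1.7]
finger_gap: 38.0
grip_force: 25.0
```

Emit:
jog_arm:
  deltas:
    - {"tx": -0.5,"ty": -3,"tz": 0,"wx": 0,"wy": 0,"wz": 0,"gripper": 3.4}
    - {"tx": -1,"ty": -6,"tz": 0,"wx": 0,"wy": 0,"wz": 0,"gripper": 3.4}
    - {"tx": -1.5,"ty": -9,"tz": 0,"wx": 0,"wy": 0,"wz": 0,"gripper": 3.4}
    - {"tx": -2,"ty": -12,"tz": 0,"wx": 0,"wy": 0,"wz": 0,"gripper": 3.4}
    - {"tx": -2.5,"ty": -15,"tz": 0,"wx": 0,"wy": 0,"wz": 0,"gripper": 3.4}
    - {"tx": -3,"ty": -18,"tz": 0,"wx": 0,"wy": 0,"wz": 0,"gripper": 3.4}
    - {"tx": -3.5,"ty": -21,"tz": 0,"wx": 0,"wy": 0,"wz": 0,"gripper": 3.4}
    - {"tx": -4,"ty": -24,"tz": 0,"wx": 0,"wy": 0,"wz": 0,"gripper": 3.4}

```text
t: 29.85
tool_pos: [536.2, 141.1, 184.2]
eef_rot: [[0.991, 0.137, -0.003], [0.137, -0.991, -0.0], [-0.003, -0.0, -1.0]]
ft_force: [-0.0, 0.3, -1.0]
finger_gap: 37.7
grip_force: 25.0
```

Emit:
jog_arm:
  deltas:
    - {"tx": -0.5,"ty": -3,"tz": 0,"wx": 0,"wy": 0,"wz": 0,"gripper": 3.4}
    - {"tx": -1,"ty": -6,"tz": 0,"wx": 0,"wy": 0,"wz": 0,"gripper": 3.4}
    - {"tx": -1.5,"ty": -9,"tz": 0,"wx": 0,"wy": 0,"wz": 0,"gripper": 3.4}
    - {"tx": -1.9,"ty": -11.3,"tz": 0,"wx": 0,"wy": 0,"wz": 0,"gripper": 3.4}
    - {"tx": -1.9,"ty": -11.3,"tz": 0,"wx": 0,"wy": 0,"wz": 0,"gripper": 3.4}
    - {"tx": -1.9,"ty": -11.3,"tz": 0,"wx": 0,"wy": 0,"wz": 0,"gripper": 3.4}
    - {"tx": -1.9,"ty": -11.3,"tz": 0,"wx": 0,"wy": 0,"wz": 0,"gripper": 3.4}
    - {"tx": -1.9,"ty": -11.3,"tz": 0,"wx": 0,"wy": 0,"wz": 0,"gripper": 3.4}

```text
t: 30.52
tool_pos: [503.9, 247.9, 185.3]
eef_rot: [[0.991, 0.136, -0.001], [0.136, -0.991, -0.001], [-0.001, 0.001, -1.0]]
ft_force: [-0.1, -0.9, -1.5]
finger_gap: 37.3
grip_force: 25.0
```

```bash
python3 - <<'E'
from h import *
s=r.observe();R=s["eef_rot"];print(s["tool_pos"],s["ft_force"],s["finger_gap"])
d=np.array([505.2,248.9])-s["tool_pos"][:2];print("tx ty cm",(R[:2,:2].T@d/10).round(2))
E
```

```text
[503.92903426 247.89141802 185.29486625] [-0.11307796 -0.85819155 -1.51224818] 37.282993557878655
tx ty cm [ 0.14 -0.08]
```

Contact is expected near TCP z = 62.

Emit:
jog_arm:
  deltas:
    - {"tx": 0.1,"ty": -0.1,"tz": 1,"wx": 0,"wy": 0,"wz": 0,"gripper": 3.4}
    - {"tx": 0.1,"ty": -0.1,"tz": 4,"wx": 0,"wy": 0,"wz": 0,"gripper": 3.4}
    - {"tx": 0.1,"ty": -0.1,"tz": 7,"wx": 0,"wy": 0,"wz": 0,"gripper": 3.4}
    - {"tx": 0.1,"ty": -0.1,"tz": 9.5,"wx": 0,"wy": 0,"wz": 0,"gripper": 3.4}
    - {"tx": 0.1,"ty": -0.1,"tz": 11,"wx": 0,"wy": 0,"wz": 0,"gripper": 3.4}
    - {"tx": 0.1,"ty": -0.1,"tz": 11.8,"wx": 0,"wy": 0,"wz": 0,"gripper": 3.4}
    - {"tx": 0.1,"ty": -0.1,"tz": 11.8,"wx": 0,"wy": 0,"wz": 0,"gripper": 3.4}
    - {"tx": 0.1,"ty": -0.1,"tz": 11.8,"wx": 0,"wy": 0,"wz": 0,"gripper": 3.4}

```text
t: 31.18
tool_pos: [505.3, 249.4, 68.1]
eef_rot: [[0.991, 0.136, -0.0], [0.136, -0.991, -0.0], [-0.0, 0.0, -1.0]]
ft_force: [1.0, -0.1, -1.2]
finger_gap: 38.1
grip_force: 25.0
```

Emit:
jog_arm:
  deltas:
    - {"tx": 0,"ty": 0,"tz": 0.2,"wx": 0,"wy": 0,"wz": 0,"gripper": 3.4}
    - {"tx": 0,"ty": 0,"tz": 0.2,"wx": 0,"wy": 0,"wz": 0,"gripper": 3.4}
    - {"tx": 0,"ty": 0,"tz": 0.2,"wx": 0,"wy": 0,"wz": 0,"gripper": 3.4}

```text
t: 31.43
tool_pos: [506.0, 250.2, 67.4]
eef_rot: [[0.991, 0.136, 0.002], [0.136, -0.991, 0.001], [0.002, -0.0, -1.0]]
ft_force: [-0.7, 0.1, -3.4]
finger_gap: 37.5
grip_force: 25.0
```

Emit:
jog_arm:
  deltas:
    - {"tx": 0,"ty": 0,"tz": 0.15,"wx": 0,"wy": 0,"wz": 0,"gripper": 3.4}
    - {"tx": 0,"ty": 0,"tz": 0.15,"wx": 0,"wy": 0,"wz": 0,"gripper": 3.4}
    - {"tx": 0,"ty": 0,"tz": 0.15,"wx": 0,"wy": 0,"wz": 0,"gripper": 3.4}
    - {"tx": 0,"ty": 0,"tz": 0.15,"wx": 0,"wy": 0,"wz": 0,"gripper": 3.4}

```text
t: 31.77
tool_pos: [505.1, 249.9, 64.7]
eef_rot: [[0.991, 0.136, 0.0], [0.136, -0.991, 0.0], [0.0, -0.0, -1.0]]
ft_force: [-0.5, 0.3, -2.2]
finger_gap: 37.6
grip_force: 25.0
```

Emit:
jog_arm:
  deltas:
    - {"tx": 0,"ty": 0,"tz": 0.15,"wx": 0,"wy": 0,"wz": 0,"gripper": 3.4}
    - {"tx": 0,"ty": 0,"tz": 0.15,"wx": 0,"wy": 0,"wz": 0,"gripper": 3.4}
    - {"tx": 0,"ty": 0,"tz": 0.15,"wx": 0,"wy": 0,"wz": 0,"gripper": 3.4}
    - {"tx": 0,"ty": 0,"tz": 0.15,"wx": 0,"wy": 0,"wz": 0,"gripper": 3.4}

```text
t: 32.1
tool_pos: [505.1, 249.9, 63.0]
eef_rot: [[0.991, 0.136, -0.0], [0.136, -0.991, -0.0], [-0.0, 0.0, -1.0]]
ft_force: [0.3, 0.1, -0.8]
finger_gap: 37.7
grip_force: 25.0
```

Emit:
jog_arm:
  deltas:
    - {"tx": 0,"ty": 0,"tz": 0.15,"wx": 0,"wy": 0,"wz": 0,"gripper": 3.4}
    - {"tx": 0,"ty": 0,"tz": 0.15,"wx": 0,"wy": 0,"wz": 0,"gripper": 3.4}
    - {"tx": 0,"ty": 0,"tz": 0.15,"wx": 0,"wy": 0,"wz": 0,"gripper": 3.4}
    - {"tx": 0,"ty": 0,"tz": 0.15,"wx": 0,"wy": 0,"wz": 0,"gripper": 3.4}

```text
t: 32.43
tool_pos: [505.4, 249.9, 61.9]
eef_rot: [[0.991, 0.136, 0.001], [0.136, -0.991, 0.0], [0.001, -0.0, -1.0]]
ft_force: [-0.2, -1.0, 1.6]
finger_gap: 37.9
grip_force: 25.0
```

Emit:
jog_arm:
  deltas:
    - {"tx": 0,"ty": 0,"tz": 0,"wx": 0,"wy": 0,"wz": 0,"gripper": 6}
    - {"tx": 0,"ty": 0,"tz": 0,"wx": 0,"wy": 0,"wz": 0,"gripper": 6}
    - {"tx": 0,"ty": 0,"tz": 0,"wx": 0,"wy": 0,"wz": 0,"gripper": 6}
    - {"tx": 0,"ty": 0,"tz": 0,"wx": 0,"wy": 0,"wz": 0,"gripper": 6}
    - {"tx": 0,"ty": 0,"tz": -2,"wx": 0,"wy": 0,"wz": 0,"gripper": 6}
    - {"tx": 0,"ty": 0,"tz": -6,"wx": 0,"wy": 0,"wz": 0,"gripper": 6}
    - {"tx": 0,"ty": 0,"tz": -10,"wx": 0,"wy": 0,"wz": 0,"gripper": 6}
    - {"tx": 0,"ty": 0,"tz": -14,"wx": 0,"wy": 0,"wz": 0,"gripper": 6}

```text
t: 33.1
tool_pos: [504.4, 249.6, 202.6]
eef_rot: [[0.991, 0.136, -0.001], [0.136, -0.991, -0.001], [-0.002, 0.0, -1.0]]
ft_force: [0.5, 0.9, 0.3]
finger_gap: 60.1
grip_force: 0.0
```

Emit:
jog_arm:
  deltas:
    - {"tx": -2,"ty": -3,"tz": 0,"wx": 0,"wy": 0,"wz": 0,"gripper": 6}
    - {"tx": -4,"ty": -6,"tz": 0,"wx": 0,"wy": 0,"wz": 0,"gripper": 6}
    - {"tx": -6,"ty": -9,"tz": 0,"wx": 0,"wy": 0,"wz": 0,"gripper": 6}
    - {"tx": -8,"ty": -12,"tz": 0,"wx": 0,"wy": 0,"wz": 0,"gripper": 6}
    - {"tx": -10,"ty": -15,"tz": 0,"wx": 0,"wy": 0,"wz": 0,"gripper": 6}
    - {"tx": -12,"ty": -18,"tz": 0,"wx": 0,"wy": 0,"wz": 0,"gripper": 6}
    - {"tx": -14,"ty": -21,"tz": 0,"wx": 0,"wy": 0,"wz": 0,"gripper": 6}
    - {"tx": -16,"ty": -24,"tz": 0,"wx": 0,"wy": 0,"wz": 0,"gripper": 6}

```text
t: 33.77
tool_pos: [312.5, 466.9, 201.7]
eef_rot: [[0.991, 0.136, 0.0], [0.136, -0.991, 0.0], [0.0, -0.0, -1.0]]
ft_force: [-0.6, 0.3, -0.1]
finger_gap: 59.8
grip_force: 0.0
```

Emit:
jog_arm:
  deltas:
    - {"tx": -2,"ty": -2,"tz": 0,"wx": 0,"wy": 0,"wz": 0,"gripper": 6}
    - {"tx": -5,"ty": -4,"tz": 0,"wx": 0,"wy": 0,"wz": 0,"gripper": 6}
    - {"tx": -8,"ty": -5,"tz": 0,"wx": 0,"wy": 0,"wz": 0,"gripper": 6}
    - {"tx": -11,"ty": -6,"tz": 0,"wx": 0,"wy": 0,"wz": 0,"gripper": 6}
    - {"tx": -12,"ty": -6,"tz": 0,"wx": 0,"wy": 0,"wz": 0,"gripper": 6}
    - {"tx": -12,"ty": -6,"tz": 0,"wx": 0,"wy": 0,"wz": 0,"gripper": 6}
    - {"tx": -12,"ty": -6,"tz": 0,"wx": 0,"wy": 0,"wz": 0,"gripper": 6}
    - {"tx": -12,"ty": -6,"tz": 0,"wx": 0,"wy": 0,"wz": 0,"gripper": 6}

```text
t: 34.43
tool_pos: [188.0, 508.7, 201.7]
eef_rot: [[0.991, 0.136, 0.001], [0.136, -0.991, 0.0], [0.001, -0.0, -1.0]]
ft_force: [-0.6, 0.2, -0.4]
finger_gap: 59.8
grip_force: 0.0
```

```bash
python3 - <<'E'
from h import *
f=grab("top");g=grab("side")
a=cv2.resize(f["pixels"][60:280,80:490],(800,429));b=g["pixels"]
cv2.imwrite("pics/top5.png",a[...,::-1]);save(g,"pics/side5.png")
C=cloud(f)
for n,p,h in(("bottle",(482,-253),103),("rack",(461,-340),49),("jar",(513,339),57),("filter",(505,250),88)):
    m=(np.hypot(C[...,0]-p[0],C[...,1]-p[1])<30)&(abs(C[...,2]-h)<6)
    print(n,m.sum(),np.median(C[m],axis=0).round(1))
E
```

```text
bottle 230 [ 484.2 -251.7  103. ]
rack 487 [ 459.7 -338.6   49.7]
jar 486 [511.  338.4  57.1]
filter 264 [505.8 245.9  88.2]
```

View pics/top5.png

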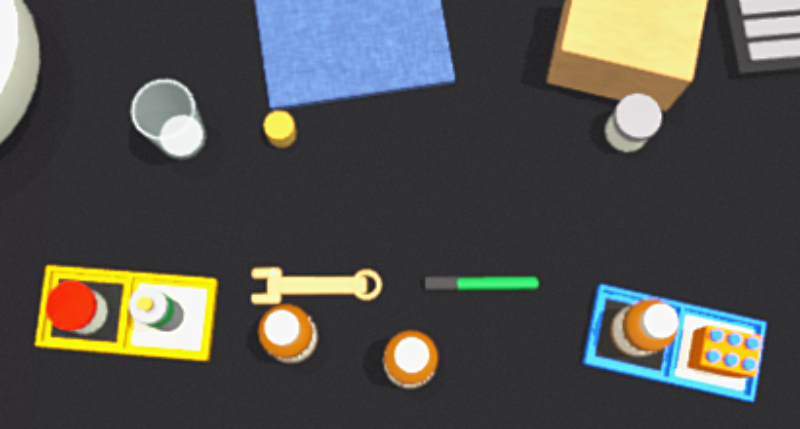

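View pics/side5.png

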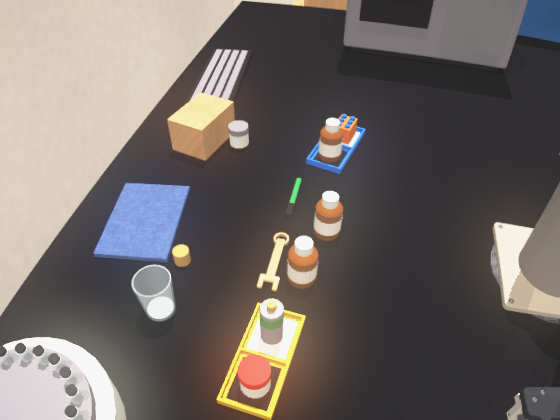

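Both views show all four items upright in their pockets, with top heights matching the tray floor. The two remaining bottles stand on the bench.

```bash
python3 -c "
from rig import r
print(r.sign_off())"
```

```text
the job is handed in; nothing more can be done
None
```

Both kits are made up and the job is handed in at about 34.5 s, all four items standing upright in their pockets; the bottle in the blue tray weighed about 3.3 N when lifted, one of the two left on the bench weighed about 1 N (empty), and I did not lift the third.

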